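# Lock the laser's control box with the key that fits

## Robot

A 6-joint arm with a two-finger parallel gripper is mounted at the origin on a cart in front of the work surface, level with it; the furniture and walls round the work are solid. World frame = base frame: x ahead of the robot, y to its left, z up, the work surface at z = 0. Lengths are in m, angles in rad, forces in N, time in s.
With the tool pointing down it reaches from about 0.225 to 0.875 m from the base axis. Payload 3.4 kg.
Tool frame: the origin (TCP) lies on the centre line of the jaws, within the pads' length; the fingertips stand 22 mm ahead of it and the grasp point (between the pads) lies 3 mm ahead of it; z points along the fingers, y is the line along which they close (so a half turn about z gives the same grasp; the last joint's range is limited). The gripper opens to 85 mm and grips with 20 to 120 N. Pads are 22 mm wide; open, the fingers measure 114 mm over their backs; the gripper's body (76 mm by 85 mm) begins 54 mm behind the grasp point. The pads swing forward as they close: fully open they stand 13 mm farther back than shut.
Start: joints at [-1.259, 0.276, 1.505, -0, 1.361, -0.121], TCP at [0.241, -0.522, 0.215] pointing down, gripper open.
Joint ranges: [-2.89, 2.89], [-0.75, 2.08], [0.22, 2.7], [-1.18, 4.32], [0.11, 2.71], [-2.7, 2.7]. Speed limits (rad/s): [2.57, 2.57, 3.14, 3.14, 3.14, 3.14].

## Interface

Orientations are given as a unit quaternion [w, x, y, z].
In Python, from rig import manip gives the robot as it stands.
- The arm moves only by the shell command python3 steer.py [OPENING] [FORCE], which reads ROWS from standard input. ROWS is a JSON list of rows, 1 to 5 of them, each an object with the fields x, y, z (the shift in m), rz (a turn about the tool's z in rad); a field left out counts as zero; each row shifts and turns the commanded pose from where the row before left it, along the tool's axes as they then stand; what a row does not reach is not made up. A row lasts 1/12 s, in which the tool goes at most 0.0417 m and 0.125 rad, less where a joint would pass 70% of its speed; a pose out of reach is approached as far as the arm can. OPENING is the finger opening in m, set as the command begins (- or left out keeps the last). The fingers move at their own pace and stop on an object; FORCE is the grip in N (left out, the last holds). Time passes only in rows, so rows that do not move let the fingers close. It prints the time, the measured TCP pose, the force, the opening and the grip force at its end. Input that does not fit is refused with a message, and nothing moves.
- manip.get_state(): the state, without advancing time (a new reading comes with each control period).
- manip.get_image(name): name is "side" or "top" or "wrist"; returns a dict with "img" (420x560x3 uint8, red, green, blue), "camera_matrix" (3x3 intrinsics, pixels), "T" (4x4, takes a point from camera to world coordinates); the wrist camera has in their place "hand_eye" (4x4, takes a point from camera to tool coordinates, whose origin is the TCP and whose axes are the flange's). Camera axes: x right, y down, z forward; pixel columns grow to the right and rows downward; lengths in m; the calibration is good to about 2 mm. The wrist camera is an equidistant fisheye: a pixel r from the principal point sees the ray r / f radians off the axis. A picture is of the moment at which its call begins: read the wrist's pose just before it. There is no depth.
- manip.sign_off(): hands the job in; it is judged then, once.
The state is a dict: "clock": time; "qpos": joint angles; "qd": joint speeds; "effort": joint torques, N m; "position": TCP position; "ee_rot": TCP orientation; "contact_force": force on the tool from outside, world axes, zero at the start; "moment": the same for the moment, N m; "width": finger opening in m; "gripper_force": force on a finger pad.
Only numpy, scipy, OpenCV 4.12 (cv2) and the standard library are available. Lean on these libraries where they do the work, as an engineer would, in place of code of your own. Each camera call takes 0.05 s, during which the arm holds its last target. There are 200 camera calls.

## Task

End of shift at the marking laser: press the cover of the grey control box shut and lock it. Of the three keys on the rack one has too wide a blade; of the other two only one turns the lock fully clockwise to its stop, and only trying tells which. Hang every key you take back in the rack so that all three hang there upright, leave the cover shut and the lock fully turned, and do not disturb the other things on the desk.

Things in the scene. Friction and masses are not known exactly. Their poses are not given: they have to be found in the camera images.
- console: grey sheet-steel control box, 187 mm deep (x), 216 mm wide (y), deck and shut cover 85 mm high; fixed to the desk. Origin: centre of its underside; +x from the lock deck towards the hinge, z up. The front 62 mm (-x side) is the fixed lock deck; the cover closes the rest, level with the deck
- cover (a joint): angle of the cover flap, rad: 0 shut (flush with the deck), grows as it opens upward. A 3 mm steel flap 119 mm long, 214 mm wide; its stiff friction hinge stays at any angle and gives way to 2 to 6 N at the free edge, pressed down
- cover_edge (a point): middle of the cover's free edge (the edge towards the robot when shut), on its upper face
- cover_hinge (a point): middle of the cover's hinge line, along the far edge of the box, 85 mm above the desk; the hinge axis runs along the box's y
- lock (a point): centre of the lock plug's face, mid lock deck, 1 mm above it, inside a bezel ring 4 mm high, 36 mm inner, 56 mm outer diameter. The plug's key slot, 33 x 8 mm, runs along the box's x when latch reads 0. A key is fully in when its collar sits on the plug: its origin is then at this point
- latch (a joint): turn of the lock plug, rad: 0 open, grows clockwise from above to its stop at 1.5, locked; friction 0.06 N m, stays where left; key play 0.1 rad. A hidden ward at one of two heights, drawn anew each time, lets key_1 or key_2 turn; the other goes fully in but binds after 0.15 to 0.5 rad. An unseated key may bind too. Keys draw up near 0 and 1.5; in mid-turn the ward holds them
- key_rack: dark steel key rack fixed to the desk, 75 mm deep (x), 210 mm wide (y), 85 mm high; origin: centre of its foot. Its 4 mm top plate has three notches 11 mm wide, 70 mm apart, open to -x, from 22 mm in front of to 25 mm behind the hung key's axis. A key hangs by its collar, blade down and along x, and lifts straight up or draws out forwards
- notch_1 (a point): where the axis of a hung key stands: on the top face of the rack's fork plate, in the middle of its left (+y) notch; a hung key's origin coincides with this point
- notch_2 (a point): where the axis of a hung key stands: on the top face of the rack's fork plate, in the middle of its middle notch; a hung key's origin coincides with this point
- notch_3 (a point): where the axis of a hung key stands: on the top face of the rack's fork plate, in the middle of its right (-y) notch; a hung key's origin coincides with this point
- key_1: flat key 108 mm tall. Black bow 38 mm (x) x 12 mm (y), 8 to 46 mm above the origin; collar 32 mm across, 8 mm thick; below it a steel blade 30 mm (x) x 5 mm (y), 62 mm long, the last 8 mm stepped down to 18 x 3 mm. Blade notched from both sides, 10 mm high, 10 mm deep, centred 20 mm under the collar. Origin: centre of the collar's underside, z up. Starts hung in any of the notches
- key_2: flat key, the same as key_1 in all but the notches of its blade, which are centred 44 mm under the collar. Origin: centre of the collar's underside, z up. Starts hung in any of the notches of the rack
- key_3: flat key of another cabinet, the same as key_1 but for its blade, which is 40 mm wide (36 mm at the tip), too wide for the lock's slot, and notched 32 mm under the collar. Origin: centre of the collar's underside, z up. Starts hung in any of the notches of the rack
- tape: roll of masking tape, 104 mm across, 25 mm high, lying flat; origin under its centre. Bystander
- phone: phone, 148 x 75 x 10 mm, lying face up. Bystander
- step_clamp: aluminium clamp strap with a slot, 72 x 24 x 10 mm. Bystander
- caliper: digital caliper, 230 x 74 x 16 mm. Bystander
- marker: green and white felt pen, 135 mm long, lying. Bystander

How it is judged:
On the way, in this order (a step that is already met when the one before it is completed fails the run):
1. the cover is pressed shut (value of joint cover below 0.035 rad), for 0.2 s.
2. a key standing in the lock has turned it to its stop, with the cover shut (value of joint cover below 0.035 rad and value of joint latch above 1.38 rad and ((horizontal distance between key_1 and lock below 0.008 m and z of key_1 in the frame of lock between -0.005 and 0.012 m) or (horizontal distance between key_2 and lock below 0.008 m and z of key_2 in the frame of lock between -0.005 and 0.012 m) or (horizontal distance between key_3 and lock below 0.008 m and z of key_3 in the frame of lock between -0.005 and 0.012 m))), for 0.1 s.
At the end, for the whole second after the job is handed in: The cover is shut (within 0.035 rad, 4 mm at its edge), the lock is turned to its stop (above 1.35 of 1.5 rad), and all three keys hang at rest in the rack, each within 22 mm of a notch's place and upright within 0.15 rad (value of joint cover below 0.035 rad and value of joint latch above 1.35 rad and (distance between key_1 and notch_1 below 0.022 m or distance between key_1 and notch_2 below 0.022 m or distance between key_1 and notch_3 below 0.022 m) and angle between each of key_1, key_2, key_3's own z axis and vertical below 0.15 rad and linear speed of each of key_1, key_2, key_3 below 0.02 m/s and (distance between key_2 and notch_1 below 0.022 m or distance between key_2 and notch_2 below 0.022 m or distance between key_2 and notch_3 below 0.022 m) and (distance between key_3 and notch_1 below 0.022 m or distance between key_3 and notch_2 below 0.022 m or distance between key_3 and notch_3 below 0.022 m)); the robot touches nothing.
It fails at once if a bystander (tape, phone, clamp strap, caliper, felt pen) is shifted by more than 30 mm (distance of any of tape, phone, step_clamp, caliper, marker from where it was at the start of the episode above 0.03 m).
It also fails if it takes over 72 s, if anything falls off the work surface, if the arm or the gripper's body presses on something with over 40 N, if the wrist force passes 120 N, or if a joint passes its speed limit or range.

## Working session

There is one attempt and no reset: what is moved stays moved. The work goes in short steps, Python scripts to look and compute and a shell command to move; the robot and the scene stay as the last step left them, time stands still between calls to the robot, and variables do not carry over. Pictures are saved under pics/ and viewed, at most 10 in all, crops included, and the job is handed in when it is done.

```bash
ls; mkdir -p pics
python3 - <<'E'
from rig import manip
import cv2,numpy as np
s=manip.get_state();print({k:np.round(v,3).tolist() for k,v in s.items()})
for n in("top","side"):
    d=manip.get_image(n);cv2.imwrite(f"pics/{n}0.png",d["img"][:,:,::-1]);print(n,np.round(d["camera_matrix"],1).tolist(),np.round(d["T"],4).tolist())
d=manip.get_image("wrist");print(d["camera_matrix"].tolist(),np.round(d["hand_eye"],4).tolist())
E
```

```text
pics
rig.py
steer.py
{'clock': 0.0, 'qpos': [-1.259, 0.277, 1.506, 0.0, 1.361, -0.121], 'qd': [-0.001, 0.0, 0.001, -0.002, -0.0, 0.001], 'effort': [0.001, -41.677, -24.58, -0.0, 0.011, 0.0], 'position': [0.241, -0.521, 0.215], 'ee_rot': [-0.001, 0.977, 0.215, -0.0], 'contact_force': [-0.488, -0.015, -0.519], 'moment': [0.038, 0.005, -0.013], 'gripper_force': 0.0, 'width': 0.086}
top [[430.5, 0.0, 281.0], [0.0, 430.5, 218.6], [0.0, 0.0, 1.0]] [[0.0079, -0.9984, 0.0563, 0.4806], [-0.9997, -0.0091, -0.0211, -0.0637], [0.0216, -0.0561, -0.9982, 1.2981], [0.0, 0.0, 0.0, 1.0]]
side [[382.0, 0.0, 287.0], [0.0, 382.0, 208.3], [0.0, 0.0, 1.0]] [[-0.9812, -0.1511, 0.12, 0.431], [-0.1925, 0.7219, -0.6647, 0.6528], [0.0138, -0.6753, -0.7374, 0.921], [0.0, 0.0, 0.0, 1.0]]
[[325.19226210127806, 0.0, 277.8458399450086], [0.0, 325.19226210127806, 209.62055050361602], [0.0, 0.0, 1.0]] [[-0.0005, -0.9594, -0.282, 0.071], [1.0, -0.0004, -0.0002, -0.0018], [0.0, -0.282, 0.9594, -0.1593], [0.0, 0.0, 0.0, 1.0]]
```

View pics/top0.png

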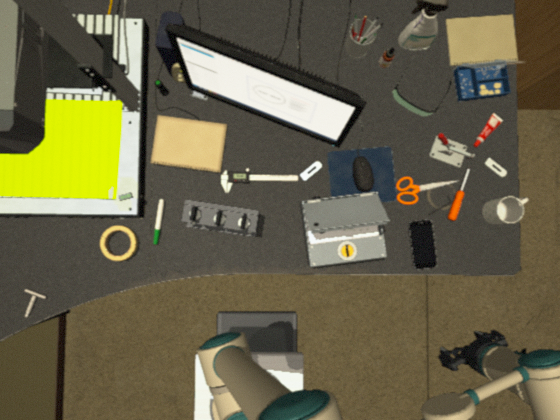

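View pics/side0.png

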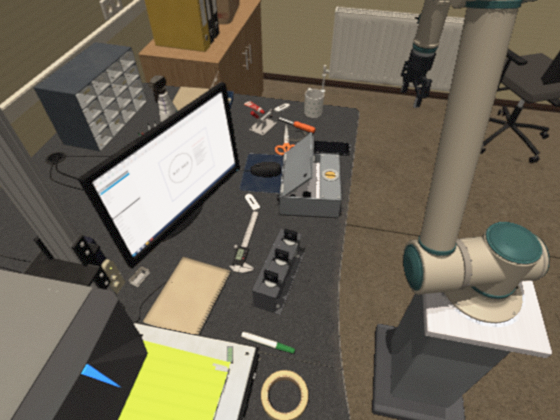

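The top view shows the console (lock plug at about (347,251), cover open, hinge up-image) and the rack around (222,217) with three black bows. The side view shows the same: lock at (330,175), rack bows at (292,237), (281,254), (267,272).

Run:
```python
import cv2,numpy as np
t=cv2.imread("pics/top0.png");s=cv2.imread("pics/side0.png")
a=cv2.resize(t[190:280,170:270],(400,360),interpolation=2)
b=cv2.resize(t[185:275,295:395],(400,360),interpolation=2)
c=cv2.resize(s[220:310,240:315],(200,240),interpolation=2)
d=cv2.resize(s[125:225,260:360],(240,240),interpolation=2)
w=np.zeros((600,800,3),np.uint8);w[:360,:400]=a;w[:360,400:]=b;w[360:,:200]=c;w[360:,210:450]=d
cv2.imwrite("pics/crop0.png",w)
```

```text
(no output)
```

View pics/crop0.png

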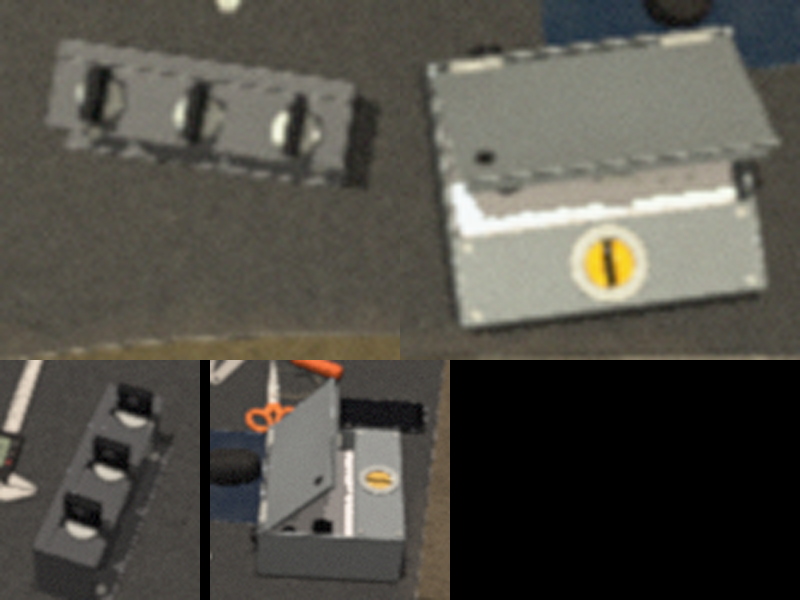

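```bash
cat > h.py <<'E'
import numpy as np,cv2
from rig import manip
from scipy.spatial.transform import Rotation as Rn
def ray(d,p,st=None):
    K=d["camera_matrix"];x=np.array([(p[0]-K[0,2])/K[0,0],(p[1]-K[1,2])/K[1,1],1.])
    if "T" in d: T=np.array(d["T"])
    else:
        r=np.hypot(x[0],x[1])+1e-12;x=np.array([x[0]/r*np.sin(r),x[1]/r*np.sin(r),np.cos(r)])
        T=tcp(st)@np.array(d["hand_eye"])
    return T[:3,3],T[:3,:3]@x
def tcp(st):
    q=st["ee_rot"];T=np.eye(4);T[:3,:3]=Rn.from_quat([q[1],q[2],q[3],q[0]]).as_matrix();T[:3,3]=st["position"];return T
def onz(r,z): return r[0]+r[1]*(z-r[0][2])/r[1][2]
def tri(r1,r2):
    A=np.c_[r1[1],-r2[1]];s=np.linalg.lstsq(A,r2[0]-r1[0],rcond=None)[0]
    a,b=r1[0]+s[0]*r1[1],r2[0]+s[1]*r2[1];return (a+b)/2,np.linalg.norm(a-b)
def go(st,xyz,yaw=None):
    "offset to xyz, yaw (of tool x) in tool axes"
    T=tcp(st);d=T[:3,:3].T@(np.array(xyz)-T[:3,3]);y=np.arctan2(T[1,0],T[0,0])
    t=0 if yaw is None else -((yaw-y+np.pi)%(2*np.pi)-np.pi)
    return np.round(d,4),round(t,3),'yaw',round(y,3)
E
python3 - <<'E'
from h import *
T=manip.get_image("top");S=manip.get_image("side")
f=lambda x,y:(295+(x-400)/4-.4,185+y/4-.4)
g=lambda x,y:(170+x/4-.4,190+y/4-.4)
h=lambda x,y:(260+(x-210)/2.4-.3,125+(y-360)/2.4-.3)
k=lambda x,y:(240+x/2.667-.3,220+(y-360)/2.667-.3)
P=lambda *a:print(*[np.round(v,4) for v in a])
print('lock');P(onz(ray(T,f(609,262)),.086));P(*tri(ray(T,f(609,262)),ray(S,h(380,480))))
for p in[(463,326),(766,289),(730,30),(432,65)]:P(onz(ray(T,f(*p)),.085))
print('slot');P(onz(ray(T,f(605,238)),.086)-onz(ray(T,f(613,286)),.086))
print('cover free R,L');P(*tri(ray(T,f(778,142)),ray(S,h(335,382))));P(*tri(ray(T,f(465,185)),ray(S,h(332,487))))
print('bows')
for a in[(96,95),(194,112),(294,126)]:P(onz(ray(T,g(*a)),.125))
print('collar')
for a,b in[((100,102),(83,525)),((199,116),(108,472)),((298,130),(133,420))]:P(onz(ray(T,g(*a)),.09),onz(ray(S,k(*b)),.09))
E
```

```text
lock
[ 0.4618 -0.2756  0.086 ]
[ 0.4597 -0.2762  0.0831] 0.0042
[ 0.4162 -0.1728  0.085 ]
[ 0.4436 -0.3869  0.085 ]
[ 0.6272 -0.3623  0.085 ]
[ 0.6    -0.1501  0.085 ]
slot
[0.0337 0.0056 0.    ]
cover free R,L
[ 0.5412 -0.3757  0.1602] 0.0046
[ 0.5121 -0.1671  0.1593] 0.0021
bows
[0.559  0.1495 0.125 ]
[0.548  0.0828 0.125 ]
[0.5391 0.0148 0.125 ]
collar
[0.5564 0.1529 0.09  ] [0.558  0.1565 0.09  ]
[0.5473 0.0837 0.09  ] [0.5472 0.0932 0.09  ]
[0.5381 0.0143 0.09  ] [0.5352 0.0254 0.09  ]
```

Cover about 0.70 rad open, box yaw +0.128, rack yaw −0.131. Turn the wrist first while lifting and closing the fingers.

```bash
echo '[{"z": -0.01,"rz": -0.12},{"z": -0.01,"rz": -0.12},{"z": -0.01,"rz": -0.12},{"rz": -0.12},{"rz": -0.12}]' | python3 steer.py 0 40
echo '[{"rz": -0.12},{"rz": -0.12},{"rz": -0.12},{"rz": -0.12},{"rz": -0.12}]' | python3 steer.py
echo '[{"rz": -0.12},{"rz": -0.12},{"rz": -0.12},{"rz": -0.12},{"rz": -0.12}]' | python3 steer.py
echo '[{"rz": -0.12},{"rz": -0.12},{"rz": -0.12},{"rz": -0.12},{"rz": -0.12}]' | python3 steer.py
echo '[{"rz": -0.12},{"rz": -0.12},{"rz": -0.12},{"rz": -0.08},{}]' | python3 steer.py
python3 - <<'E'
from h import *
s=manip.get_state();print(go(s,[.539,-.2655,.24],3.27),s["qpos"])
E
```

```text
clock: 0.67
position: [0.2413, -0.5224, 0.2461]
ee_rot: [0.001, 0.868, 0.496, -0.0]
contact_force: [0.8, -0.7, 0.5]
width: 0.0254
gripper_force: 0.0
clock: 1.08
position: [0.2411, -0.5219, 0.2453]
ee_rot: [-0.0, 0.683, 0.731, 0.0]
contact_force: [-0.3, 0.3, 0.3]
width: -0.0002
gripper_force: 0.0
clock: 1.5
position: [0.2411, -0.5219, 0.2453]
ee_rot: [-0.0, 0.436, 0.9, 0.0]
contact_force: [0.5, 0.4, -0.1]
width: -0.0001
gripper_force: 0.0
clock: 1.92
position: [0.2411, -0.5219, 0.2453]
ee_rot: [-0.0, 0.151, 0.989, 0.0]
contact_force: [-0.7, 0.4, -0.2]
width: -0.0002
gripper_force: 0.0
clock: 2.33
position: [0.2973, -0.4954, 0.2408]
ee_rot: [-0.032, -0.02, 0.999, -0.014]
contact_force: [0.3, 0.0, -0.1]
width: -0.0003
gripper_force: 0.0
(array([-0.2499,  0.22  , -0.0214]), np.float64(-0.09), 'yaw', np.float64(-3.103)) [-1.10427136  0.27299933  1.4484211  -0.07106236  1.42285904 -2.70371462]
```

```bash
echo '[{"x": -0.025,"y": 0.022,"rz": 0.03},{"x": -0.025,"y": 0.022,"rz": 0.03},{"x": -0.025,"y": 0.022},{"x": -0.025,"y": 0.022},{"x": -0.025,"y": 0.022}]' | python3 steer.py
echo '[{"x": -0.025,"y": 0.022},{"x": -0.025,"y": 0.022},{"x": -0.025,"y": 0.022},{"x": -0.025,"y": 0.022},{}]' | python3 steer.py
python3 - <<'E'
from h import *
s=manip.get_state();print(go(s,[.539,-.2655,.22],3.27),s["qpos"],s["ee_rot"],s["position"])
E
```

```text
clock: 2.75
position: [0.4199, -0.3882, 0.2298]
ee_rot: [-0.033, 0.014, 0.999, -0.016]
contact_force: [-0.2, -0.7, -0.3]
width: -0.0002
gripper_force: 0.0
clock: 3.17
position: [0.5253, -0.2998, 0.2195]
ee_rot: [-0.031, 0.011, 0.999, -0.015]
contact_force: [0.5, -0.9, 0.2]
width: -0.0
gripper_force: 0.0
(array([-0.0129,  0.0346, -0.0023]), np.float64(-0.151), 'yaw', np.float64(3.119)) [-0.59656832  0.3431657   1.39768548 -0.05930099  1.43705508 -2.13668754] [-0.03125759  0.01084331  0.99934694 -0.01452849] [ 0.5252634  -0.29983029  0.21949456]
```

The q6 limit left a ~4° tool tilt (I'll undo it at the opposite limit); the cover press can go ahead now.

```bash
echo '[{"x": -0.013,"y": 0.035},{"z": 0.03},{"z": 0.02},{"z": 0.015},{"z": 0.015}]' | python3 steer.py
echo '[{"z": 0.015},{"z": 0.01},{"z": 0.005},{"z": 0.003},{}]' | python3 steer.py
```

```text
clock: 3.58
position: [0.5285, -0.2721, 0.1384]
ee_rot: [-0.034, 0.013, 0.999, -0.016]
contact_force: [0.3, -0.4, 4.0]
width: 0.0
gripper_force: 1.5
clock: 4.0
position: [0.5275, -0.2729, 0.1055]
ee_rot: [-0.033, 0.013, 0.999, -0.016]
contact_force: [0.5, 0.9, 0.5]
width: 0.0002
gripper_force: 0.0
```

```bash
echo '[{"z": 0.003},{},{}]' | python3 steer.py; echo '[{"z": 0.003},{}]' | python3 steer.py
```

```text
clock: 4.25
position: [0.528, -0.2729, 0.1031]
ee_rot: [-0.032, 0.013, 0.999, -0.016]
contact_force: [-0.0, 0.6, 0.2]
width: -0.0003
gripper_force: 0.3
clock: 4.42
position: [0.5275, -0.2731, 0.0998]
ee_rot: [-0.032, 0.013, 0.999, -0.016]
contact_force: [-0.2, -1.2, 1.7]
width: 0.0003
gripper_force: 1.0
```

Run:
```python
from h import *
t=manip.get_image("top")["img"][:,:,::-1];s=manip.get_image("side")["img"][:,:,::-1]
w=np.hstack([cv2.resize(t[180:280,295:395],(400,400),interpolation=2),cv2.resize(s[125:225,260:360],(400,400),interpolation=2)])
cv2.imwrite("pics/c1.png",w)
```

```text
(no output)
```

View pics/c1.png

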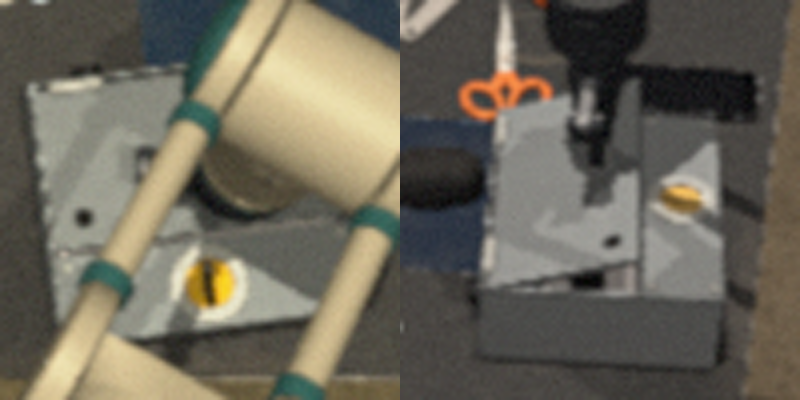

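Side view: free edge still a bit up (near corner at crop (638,262) against deck (640,295)). Keep pressing while watching the force.

```bash
python3 - <<'E'
from h import *
S=manip.get_image("side");o,d=ray(S,(309.2,166.2));p=o+d*(-.273-o[1])/d[1];print(p)
E
echo '[{"z": 0.004},{}]' | python3 steer.py; echo '[{"z": 0.004},{}]' | python3 steer.py;echo '[{"z": 0.003},{}]' | python3 steer.py
```

```text
[ 0.52860573 -0.273       0.10944263]
clock: 4.73
position: [0.5271, -0.2731, 0.0953]
ee_rot: [-0.033, 0.013, 0.999, -0.016]
contact_force: [-0.6, -0.6, 1.3]
width: 0.0
gripper_force: 0.8
clock: 4.9
position: [0.5267, -0.2731, 0.0912]
ee_rot: [-0.033, 0.013, 0.999, -0.016]
contact_force: [0.6, -1.0, 0.9]
width: -0.0001
gripper_force: 0.6
clock: 5.07
position: [0.5264, -0.2731, 0.0882]
ee_rot: [-0.033, 0.013, 0.999, -0.016]
contact_force: [-0.8, -0.9, 0.3]
width: 0.0001
gripper_force: 0.4
```

```bash
echo '[{"z": 0.004}]' | python3 steer.py; echo '[{"z": 0.004}]' | python3 steer.py;echo '[{"z": 0.003}]' | python3 steer.py
python3 - <<'E'
from h import *
s=manip.get_image("side")["img"][:,:,::-1]
cv2.imwrite("pics/c2.png",cv2.resize(s[120:220,260:360],(600,600),interpolation=2))
E
```

```text
clock: 5.15
position: [0.5264, -0.2732, 0.0851]
ee_rot: [-0.032, 0.013, 0.999, -0.016]
contact_force: [-1.4, 0.7, 4.2]
width: 0.0002
gripper_force: 1.5
clock: 5.23
position: [0.5257, -0.2733, 0.0807]
ee_rot: [-0.033, 0.013, 0.999, -0.016]
contact_force: [-2.0, 0.3, 2.7]
width: -0.0001
gripper_force: 1.5
clock: 5.32
position: [0.5253, -0.2734, 0.0773]
ee_rot: [-0.033, 0.013, 0.999, -0.016]
contact_force: [-1.9, -0.6, 3.8]
width: 0.0002
gripper_force: 1.5
```

View pics/c2.png

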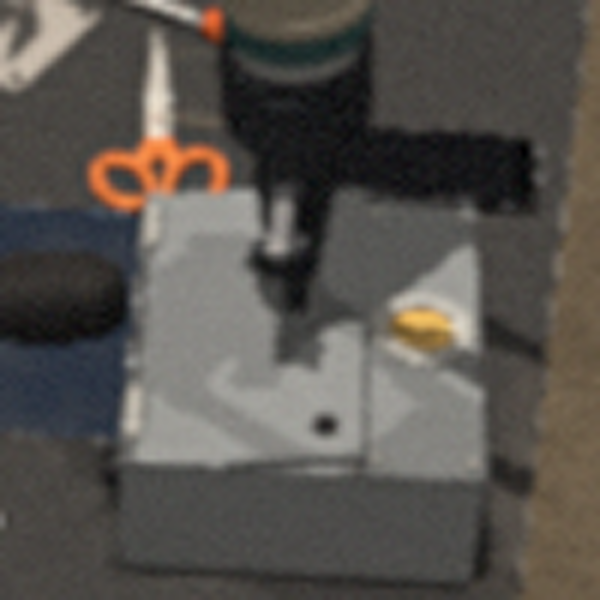

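The cover is nearly shut (small gap left at (300,462)). Press the last bit.

```bash
echo '[{"z": 0.003}]' | python3 steer.py; echo '[{"z": 0.003}]' | python3 steer.py; echo '[{"z": 0.003},{}]' | python3 steer.py
```

```text
clock: 5.45
position: [0.5255, -0.2734, 0.0746]
ee_rot: [-0.033, 0.013, 0.999, -0.016]
contact_force: [-2.4, 0.4, 3.2]
width: -0.0002
gripper_force: 1.6
clock: 5.53
position: [0.5254, -0.2734, 0.0716]
ee_rot: [-0.033, 0.013, 0.999, -0.016]
contact_force: [-1.1, 0.2, 4.2]
width: -0.0001
gripper_force: 1.8
clock: 5.7
position: [0.5254, -0.2735, 0.0695]
ee_rot: [-0.032, 0.013, 0.999, -0.016]
contact_force: [-2.3, 1.1, 6.8]
width: 0.0
gripper_force: 3.6
```

```bash
echo '[{"z": 0.003},{}]' | python3 steer.py; echo '[{"z": 0.002},{},{}]' | python3 steer.py;python3 - <<'E'
from h import *
st=manip.get_state();W=manip.get_image("wrist");cv2.imwrite("pics/w1.png",W["img"][:,:,::-1]);print(st["position"],st["qpos"])
E
```

```text
clock: 5.87
position: [0.5255, -0.2735, 0.0693]
ee_rot: [-0.032, 0.013, 0.999, -0.016]
contact_force: [-5.1, 3.5, 21.4]
width: 0.0002
gripper_force: 10.9
clock: 6.12
position: [0.5255, -0.2736, 0.0691]
ee_rot: [-0.031, 0.013, 0.999, -0.017]
contact_force: [-7.3, 5.9, 31.0]
width: -0.0002
gripper_force: 15.5
[ 0.52549362 -0.27356591  0.06912321] [-0.55818331  0.4372172   1.64478905 -0.06836135  1.09666578 -2.07034221]
```

View pics/w1.png

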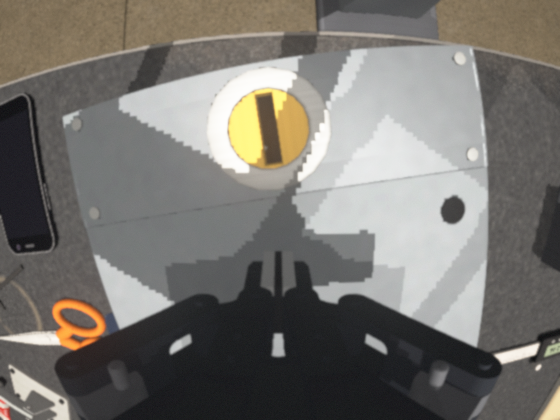

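The wrist view shows the cover flush, the lock plug at (268,129) with slot from (264,95) to (273,163). Back off, and check the height calibration with this image.

```bash
echo '[{"z": -0.004},{"z": -0.012},{"z": -0.03},{"z": -0.04},{"z": -0.02}]' | python3 steer.py
python3 - <<'E'
from h import *
W=manip.get_image("wrist")
class A(dict):pass
st=dict(position=[.5255,-.2736,.0691],ee_rot=[-.031,.013,.999,-.017])
for z in(.05,.086,.1):print(z,onz(ray(W,(268,129),st),z))
# ring size: outer dia 56mm edges (207,129),(330,129)
for z in(.05,.07,.086):print(z,np.linalg.norm(onz(ray(W,(207,130),st),z)-onz(ray(W,(329,130),st),z)))
st=manip.get_state()
def blob(d,st):
    h=cv2.cvtColor(d["img"],cv2.COLOR_RGB2HSV);m=cv2.inRange(h,(18,150,120),(32,255,255));n,l,s,c=cv2.connectedComponentsWithStats(m);i=1+s[1:,4].argmax();return c[i],s[i]
c,s=blob(W,st);print(c,s);print(onz(ray(W,c,st),.086),st["position"],st["ee_rot"],st["qpos"])
E
```

```text
clock: 6.58
position: [0.5341, -0.2712, 0.1729]
ee_rot: [-0.03, 0.013, 0.999, -0.017]
contact_force: [1.1, -0.9, -0.5]
width: -0.0001
gripper_force: 0.0
0.05 [ 0.45790799 -0.27674141  0.05      ]
0.086 [ 0.45886482 -0.27442172  0.086     ]
0.1 [ 0.45923693 -0.27351962  0.1       ]
0.05 0.06884492791148504
0.07 0.061295579886403
0.086 0.05525610146633741
[110.98947368 290.85263158] [100 279  32  28 190]
[ 0.61103956 -0.44137276  0.086     ] [ 0.53604384 -0.27227569  0.17620809] [-0.02697126  0.01297722  0.99937175 -0.01898043] [-0.5474507   0.35720931  1.48471128 -0.06197914  1.32724305 -2.07649732]
```

Run:
```python
from h import *
W=manip.get_image("wrist")["img"][:,:,::-1];S=manip.get_image("side")["img"][:,:,::-1]
cv2.imwrite("pics/w2.png",np.hstack([cv2.resize(W[150:370,170:390],(400,400)),cv2.resize(S[120:220,260:360],(400,400),interpolation=2)]))
```

```text
(no output)
```

View pics/w2.png

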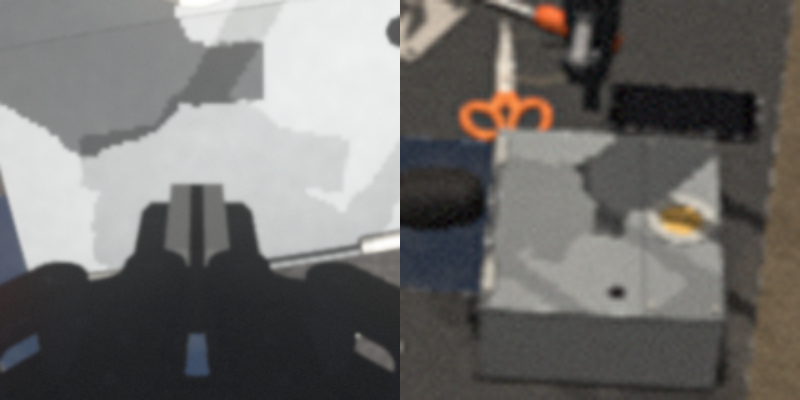

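The tips really sit about 16 mm behind the reported TCP when closed; I'll calibrate that on contact. Now undo the tilt: turn the wrist towards its other limit.

```bash
echo '[{"z": -0.02,"rz": 0.12},{"z": -0.02,"rz": 0.12},{"rz": 0.12},{"rz": 0.12},{"rz": 0.12}]' | python3 steer.py .04 60 | head -2
echo '[{"rz": 0.12},{"rz": 0.12},{"rz": 0.12},{"rz": 0.12},{"rz": 0.12}]' | python3 steer.py | head -2
echo '[{"rz": 0.12},{"rz": 0.12},{"rz": 0.12},{"rz": 0.12},{"rz": 0.12}]' | python3 steer.py | head -2
echo '[{"rz": 0.12},{"rz": 0.12},{"rz": 0.12},{"rz": 0.12},{"rz": 0.12}]' | python3 steer.py | head -2
echo '[{"rz": 0.12},{"rz": 0.12},{"rz": 0.12},{"rz": 0.12},{"rz": 0.12}]' | python3 steer.py | head -2
echo '[{"rz": 0.12},{"rz": 0.12},{"rz": 0.12},{"rz": 0.12},{"rz": 0.12}]' | python3 steer.py | head -2
echo '[{"rz": 0.12},{"rz": 0.12},{"rz": 0.12},{"rz": 0.12},{"rz": 0.12}]' | python3 steer.py | head -2
python3 - <<'E'
from h import *
s=manip.get_state();print(go(s,[.284,-.494,.22]),s["qpos"],tcp(s)[:3,2],s["width"])
E
```

```text
clock: 7.15
position: [0.5341, -0.2688, 0.2075]
clock: 7.57
position: [0.5338, -0.2688, 0.2069]
clock: 7.98
position: [0.5338, -0.2688, 0.2068]
clock: 8.4
position: [0.5338, -0.2688, 0.2069]
clock: 8.82
position: [0.5339, -0.2688, 0.2069]
clock: 9.23
position: [0.5338, -0.2687, 0.2069]
clock: 9.65
position: [0.5338, -0.2687, 0.2068]
(array([0.0843, 0.3258, 0.0105]), 0, 'yaw', np.float64(-1.091)) [-0.54423762  0.34332944  1.42920647 -0.061029    1.41299636  2.12777174] [-0.06845082 -0.02897858 -0.99723354] 0.03998213422140004
```

```bash
echo '[{"x": 0.007,"y": 0.039},{"x": 0.007,"y": 0.039},{"x": 0.007,"y": 0.039},{"x": 0.007,"y": 0.039},{"x": 0.007,"y": 0.039}]' | python3 steer.py | head -2
echo '[{"x": 0.007,"y": 0.039},{"x": 0.007,"y": 0.039},{"x": 0.007,"y": 0.039},{"x": 0.007,"y": 0.039},{"x": 0.007,"y": 0.039}]' | python3 steer.py | head -2
echo '[{"rz": 0.12},{"rz": 0.12},{"rz": 0.12},{"rz": 0.12},{"rz": 0.12}]' | python3 steer.py | head -2
echo '[{"rz": 0.12},{"rz": 0.12},{"rz": 0.12},{"rz": 0.12},{"rz": 0.12}]' | python3 steer.py | head -2
python3 - <<'E'
from h import *
s=manip.get_state();print(s["position"],s["qpos"],tcp(s)[:3,2],s["width"])
E
```

```text
clock: 10.07
position: [0.3772, -0.3912, 0.2213]
clock: 10.48
position: [0.2216, -0.5131, 0.2354]
clock: 10.9
position: [0.223, -0.5124, 0.235]
clock: 11.32
position: [0.2233, -0.5122, 0.235]
[ 0.22329943 -0.51220911  0.23500806] [-1.23526319  0.24322059  1.50441127 -0.07277524  1.39017627  2.63873169] [-0.06614244 -0.02755826 -0.99742956] 0.03976812747242449
```

```bash
echo '[{"rz": 0.12},{"rz": 0.1}]' | python3 steer.py | head -2
cat > st.py <<'E'
from h import *
s=manip.get_state();print(np.round(s["position"],4),np.round(s["qpos"],3),np.round(tcp(s)[:2,2],4),round(s["width"],4))
E
python3 st.py;  echo '[{"rz": 0.06},{}]' | python3 steer.py | head -2;python3 st.py
```

```text
clock: 11.48
position: [0.1942, -0.5208, 0.2365]
[ 0.1942 -0.5208  0.2365] [-1.322  0.232  1.514 -0.026  1.385  2.702] [-0.0221 -0.0162] 0.0397
clock: 11.65
position: [0.1763, -0.5249, 0.2371]
[ 0.1763 -0.5249  0.2371] [-1.364  0.226  1.52  -0.012  1.384  2.704] [-0.0093 -0.0137] 0.0397
```

```bash
echo '[{"rz": 0.04},{"rz": -0.1},{"rz": -0.12},{"rz": -0.12},{"rz": -0.12}]' | python3 steer.py | head -2;python3 st.py;python3 - <<'E'
from h import *
s=manip.get_state();print(go(s,[.38,-.2,.24],-.131))
E
```

```text
clock: 12.07
position: [0.1709, -0.526, 0.2382]
[ 0.1709 -0.526   0.2382] [-1.384e+00  2.230e-01  1.522e+00  2.000e-03  1.383e+00  2.238e+00] [ 0.0041 -0.013 ] 0.0403
(array([-0.3857, -0.035 , -0.0052]), np.float64(-1.92), 'yaw', np.float64(-2.051))
```

```bash
echo '[{"rz": -0.12},{"rz": -0.12},{"rz": -0.12},{"rz": -0.12},{"rz": -0.12}]' | python3 steer.py | head -2
echo '[{"rz": -0.12},{"rz": -0.12},{"rz": -0.12},{"rz": -0.12},{"rz": -0.12}]' | python3 steer.py | head -2
echo '[{"rz": -0.12},{"rz": -0.12},{"rz": -0.12},{"rz": -0.12},{"rz": -0.12}]' | python3 steer.py | head -2
echo '[{"rz": -0.12},{}]' | python3 steer.py | head -2
python3 - <<'E'
from h import *
s=manip.get_state();print(go(s,[.5475,.0834,.22],-.131))
E
```

```text
clock: 12.48
position: [0.171, -0.526, 0.2382]
clock: 12.9
position: [0.171, -0.526, 0.2382]
clock: 13.32
position: [0.171, -0.526, 0.2382]
clock: 13.48
position: [0.171, -0.526, 0.2383]
(array([ 0.2912, -0.6546,  0.0118]), np.float64(-0.004), 'yaw', np.float64(-0.135))
```

```bash
echo '[{"x": 0.0162,"y": -0.0364},{"x": 0.0162,"y": -0.0364},{"x": 0.0162,"y": -0.0364},{"x": 0.0162,"y": -0.0364},{"x": 0.0162,"y": -0.0364}]' | python3 steer.py | head -2
echo '[{"x": 0.0162,"y": -0.0364},{"x": 0.0162,"y": -0.0364},{"x": 0.0162,"y": -0.0364},{"x": 0.0162,"y": -0.0364},{"x": 0.0162,"y": -0.0364}]' | python3 steer.py | head -2
echo '[{"x": 0.0162,"y": -0.0364},{"x": 0.0162,"y": -0.0364},{"x": 0.0162,"y": -0.0364},{"x": 0.0162,"y": -0.0364},{"x": 0.0162,"y": -0.0364}]' | python3 steer.py | head -2
echo '[{"x": 0.0162,"y": -0.0364},{"x": 0.0162,"y": -0.0364},{"x": 0.0162,"y": -0.0364},{}]' | python3 steer.py | head -2
python3 - <<'E'
from h import *
s=manip.get_state();print(go(s,[.5475,.0834,.22],-.131),tcp(s)[:2,2],s["position"],s["ee_rot"])
W=manip.get_image("wrist");cv2.imwrite("pics/w3.png",W["img"][:,:,::-1])
E
```

```text
clock: 13.9
position: [0.2763, -0.3553, 0.2366]
clock: 14.32
position: [0.3813, -0.1859, 0.2347]
clock: 14.73
position: [0.4862, -0.0165, 0.2325]
clock: 15.07
position: [0.5522, 0.0892, 0.2303]
(array([-0.0039,  0.0062,  0.0104]), np.float64(-0.004), 'yaw', np.float64(-0.135)) [ 0.0055918  -0.01006062] [0.55216247 0.08916277 0.2303409 ] [ 0.00483098  0.99771965 -0.0672486   0.00312791]
```

View pics/w3.png

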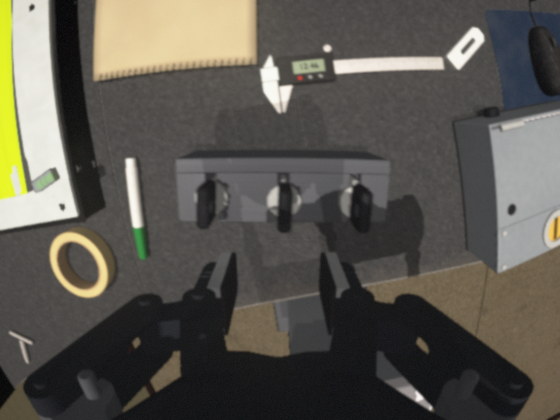

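The wrist view shows the rack with collars at about (211,200), (284,201), (354,203), bows standing over them, fingers astride below. Measure.

Run:
```python
from h import *
st=manip.get_state();W=manip.get_image("wrist");g=cv2.cvtColor(W["img"],cv2.COLOR_RGB2GRAY)
for x0 in(185,262,332):
    r=g[165:245,x0:x0+48]
    for nm,m in(("collar",r>95),("bow",r<28)):
        n,l,s,c=cv2.connectedComponentsWithStats(m.astype(np.uint8))
        if n<2: print(nm,'none');continue
        i=1+s[1:,4].argmax();b=s[i]
        xm=x0+b[0]+b[2]/2-.5;y1,y2=165+b[1],165+b[1]+b[3]-1
        print(nm,b[4],x0+b[0],x0+b[0]+b[2]-1,y1,y2)
for p in[(211,200),(284,201),(354,203)]:print(p,onz(ray(W,p,st),.093))
# rack top plate corners
for p in[(178,222),(390,222),(389,175),(178,175)]:print('plate',onz(ray(W,p,st),.085))
```

```text
collar 588 185 232 165 218
bow 44 201 208 179 196
collar 492 287 309 172 211
bow 5 277 279 212 214
collar 716 342 379 165 205
bow 260 347 364 184 229
(211, 200) [0.55196149 0.14941799 0.093     ]
(284, 201) [0.54124436 0.0807085  0.093     ]
(354, 203) [0.53004689 0.0138724  0.093     ]
plate [0.53246213 0.18997651 0.085     ]
plate [ 0.50205263 -0.02526315  0.085     ]
plate [ 0.55148992 -0.02632758  0.085     ]
plate [0.57974538 0.17960412 0.085     ]
```

```bash
echo '[{"x": -0.006,"y": 0.0065,"z": 0.03},{"z": 0.035},{"z": 0.035},{"z": 0.025},{"z": 0.01}]' | python3 steer.py; echo '[{"z": 0.007},{}]' | python3 steer.py
echo '[{},{},{},{}]' | python3 steer.py 0 60; python3 st.py
```

```text
clock: 15.58
position: [0.5385, 0.0734, 0.093]
ee_rot: [0.008, 0.998, -0.07, -0.002]
contact_force: [-0.1, -0.1, -0.3]
width: 0.0403
gripper_force: 0.0
clock: 15.75
position: [0.5419, 0.074, 0.0892]
ee_rot: [0.007, 0.998, -0.069, 0.002]
contact_force: [-0.1, 0.6, -0.1]
width: 0.04
gripper_force: 0.0
clock: 16.08
position: [0.545, 0.0799, 0.0919]
ee_rot: [0.002, 0.998, -0.07, 0.005]
contact_force: [2.2, 12.7, 0.8]
width: 0.0112
gripper_force: 57.9
[0.545  0.0799 0.0919] [ 0.023  0.333  1.752 -0.006  1.047  1.737] [ 0.01  -0.005] 0.0112
```

```bash
echo '[{"y": -0.006},{}]' | python3 steer.py; echo '[{"z": -0.03},{"z": -0.035},{"z": -0.04},{"z": -0.03},{}]' | python3 steer.py ; python3 st.py
python3 - <<'E'
from h import *
S=manip.get_image("side")["img"][:,:,::-1];W=manip.get_image("wrist")["img"][:,:,::-1]
cv2.imwrite("pics/k1.png",np.hstack([cv2.resize(S[170:290,220:340],(480,480),interpolation=2),cv2.resize(W[120:330,200:345],(320,480))]))
E
```

```text
clock: 16.25
position: [0.5443, 0.0816, 0.091]
ee_rot: [0.007, 0.998, -0.068, 0.004]
contact_force: [-0.3, -0.3, 0.0]
width: 0.0106
gripper_force: 58.4
clock: 16.67
position: [0.5471, 0.0823, 0.2325]
ee_rot: [0.007, 0.998, -0.068, 0.01]
contact_force: [0.5, 0.0, -0.0]
width: 0.0112
gripper_force: 59.3
[0.5471 0.0823 0.2325] [ 0.035  0.225  1.534 -0.017  1.365  1.746] [ 0.0185 -0.016 ] 0.0112
```

View pics/k1.png

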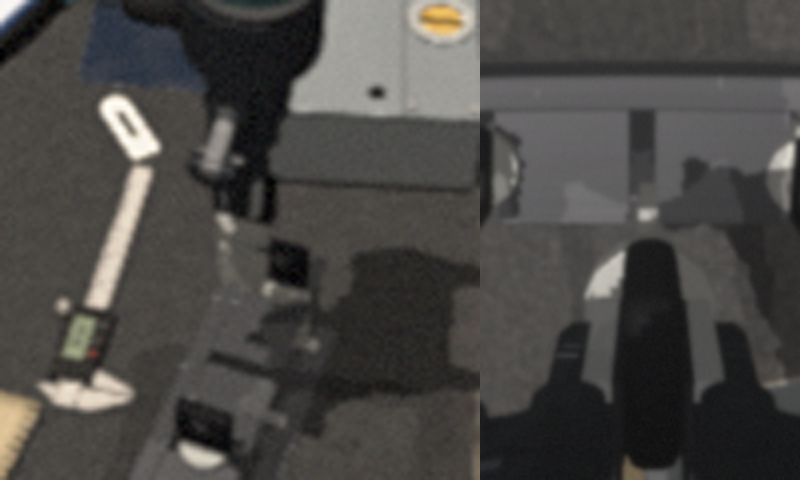

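Side crop shows the key held upright over the rack, blade around crop (218–270, 225–290). Read its width numerically.

Run:
```python
from h import *
S=manip.get_image("side");g=cv2.cvtColor(S["img"],cv2.COLOR_RGB2GRAY)
print('cols',list(range(268,296)))
for r in range(212,250):print(r,' '.join('%3d'%v for v in g[r,268:296]))
st=manip.get_state();p=st["position"];T=np.linalg.inv(S["T"])
def pj(x):
    c=T[:3,:3]@x+T[:3,3];q=S["camera_matrix"]@c;return np.round(q[:2]/q[2],1)
ex=np.array([.991,-.131,0])
for z in(.134+.011-0,.10,.08,.063):
    for w in(-.02,-.015,.015,.02):print(z,w,pj(np.array([.547,.0823,z+.09-.085-.005])+w*ex))
```

```text
cols [268, 269, 270, 271, 272, 273, 274, 275, 276, 277, 278, 279, 280, 281, 282, 283, 284, 285, 286, 287, 288, 289, 290, 291, 292, 293, 294, 295]
212  62  60  62  85 113 125 128 124 100  63  55  91 105  85  47  22  16  22  21  20  46  66  74  73  75  74  75  73
213  44  50  59  96 128 141 136 117  85  60  50  57  63  49  29  28  13  24  13  18  51  64  68  75  70  75  78  76
214  41  33  44  72  94 112 114 105  78  67  55  39  22  19  19  32  23  23  19  21  38  57  58  64  64  63  67  63
215  46  29  33  50  67  75  82  72  57  57  48  45  34  17  14  21  14  22  19  14  25  31  42  47  51  51  51  48
216  60  47  32  33  40  53  57  46  33  40  41  32  23  20  15  19  26  31  25  19  12  25  51  66  67  70  66  68
217  66  62  50  37  32  33  38  34  25  31  21  23  22  19  19  19  41  54  48  26   0  16  46  65  74  74  76  77
218  73  73  68  57  40  35  21  23  21  30  23  16  25  18  15  31  62  73  60  26  12  19  37  65  71  74  74  75
219  74  75  71  73  63  55  39  26  22  27  28  22  15  18  17  36  65  78  58  28   8  24  45  63  74  73  71  71
220  74  71  70  72  70  6
[... 3213 characters left out ...]
  35  38
248  69  70  67  76  83  82  82  79  76  74  82  81  84  80  78  80  79  79  81  74  57  41  34  39  37  36  34  44
249  69  73  73  80  85  79  81  76  75  79  79  81  80  79  78  80  81  83  73  60  46  41  41  38  40  38  38  43
0.14500000000000002 -0.02 [288.7 247.9]
0.14500000000000002 -0.015 [286.8 247.3]
0.14500000000000002 0.015 [275.6 244.2]
0.14500000000000002 0.02 [273.7 243.7]
0.1 -0.02 [288.4 258.2]
0.1 -0.015 [286.6 257.7]
0.1 0.015 [275.7 254.6]
0.1 0.02 [273.9 254.1]
0.08 -0.02 [288.3 262.6]
0.08 -0.015 [286.5 262.1]
0.08 0.015 [275.8 259. ]
0.08 0.02 [274.  258.5]
0.063 -0.02 [288.2 266.2]
0.063 -0.015 [286.4 265.7]
0.063 0.015 [275.8 262.6]
0.063 0.02 [274.1 262.1]
```

Notches about 20 mm under the collar and blade narrower than key 3's: this is key_1. Carry it towards the lock.

```bash
echo '[{"rz": -0.12},{"rz": -0.12},{"rz": -0.02}]' | python3 steer.py | head -2
python3 - <<'E'
from h import *
s=manip.get_state();print(go(s,[.42,-.276,.2],.128))
E
```

```text
clock: 17.07
position: [0.5414, 0.0824, 0.2225]
(array([-0.1653,  0.3399,  0.0282]), np.float64(-0.002), 'yaw', np.float64(0.126))
```

```bash
echo '[{"x": -0.0165,"y": 0.034,"z": 0.0022},{"x": -0.0165,"y": 0.034,"z": 0.0022},{"x": -0.0165,"y": 0.034,"z": 0.0022},{"x": -0.0165,"y": 0.034,"z": 0.0022},{"x": -0.0165,"y": 0.034,"z": 0.0022}]' | python3 steer.py | head -2
echo '[{"x": -0.0165,"y": 0.034,"z": 0.0022},{"x": -0.0165,"y": 0.034,"z": 0.0022},{"x": -0.0165,"y": 0.034,"z": 0.0022},{"x": -0.0165,"y": 0.034,"z": 0.0022},{"x": -0.0165,"y": 0.034,"z": 0.0022}]' | python3 steer.py | head -2
echo '[{},{},{}]' | python3 steer.py | head -2
cat > look.py <<'E'
from h import *
from scipy.optimize import least_squares
st=manip.get_state();W=manip.get_image("wrist");im=W["img"];T=tcp(st);cv2.imwrite("pics/last.png",im[:,:,::-1])
I=dict(position=[0,0,0],ee_rot=[1,0,0,0])
hs=cv2.cvtColor(im,cv2.COLOR_RGB2HSV);m=cv2.inRange(hs,(15,130,90),(35,255,255));m[330:]=0
n,l,s,c=cv2.connectedComponentsWithStats(m);i=1+s[1:,4].argmax();print("plug blob",c[i],s[i])
k=cv2.findContours((l==i).astype(np.uint8),0,1)[0];k=max(k,key=cv2.contourArea)[:,0,:]
k=cv2.convexHull(k)[:,0,:]
# plug face plane in tool frame at world z .086
def toplane(p):
    r=ray(W,p,st);return T[:3,:3].T@(onz(r,.086)-T[:3,3])
P=np.array([toplane(p) for p in k])
f=least_squares(lambda q:np.hypot(P[:,0]-q[0],P[:,1]-q[1])-q[2],[P[:,0].mean(),P[:,1].mean(),.018],loss='soft_l1',f_scale=.001).x
lk=np.array([f[0],f[1],P[:,2].mean()]);print("lock tool",np.round(f,4),"world",np.round(T[:3,:3]@lk+T[:3,3],4))
print("pos",np.round(st["position"],4),"tilt",np.round(T[:2,2],4),"yaw",round(np.arctan2(T[1,0],T[0,0]),3),"q",np.round(st["qpos"],3))
# slot direction
x,y,w,h=s[i][:4];d=np.argwhere((cv2.cvtColor(im,cv2.COLOR_RGB2GRAY)<75)&(cv2.drawContours(np.zeros(m.shape,np.uint8),[cv2.convexHull(k)],-1,1,-1)>0))[:,::-1]
if len(d)>20:
    Q=np.array([toplane(p) for p in d])[:,:2];e=np.linalg.eigh(np.cov(Q.T))[1][:,1];print("slot dir tool",round(np.arctan2(e[1],e[0]),3),"c",np.round(Q.mean(0),4),len(d))
g=cv2.cvtColor(im,cv2.COLOR_RGB2GRAY)
E
python3 look.py
python3 - <<'E'
import cv2
g=cv2.cvtColor(cv2.imread("pics/last.png"),cv2.COLOR_BGR2GRAY)
for r in range(205,300,5):print(r,' '.join('%3d'%v for v in g[r,236:322:2]))
E
```

```text
clock: 17.48
position: [0.4801, -0.0974, 0.2145]
clock: 17.9
position: [0.419, -0.2763, 0.2061]
clock: 18.15
position: [0.4202, -0.2744, 0.2064]
plug blob [460.62332928  30.99392467] [437   0  47  61 823]
lock tool [0.1671 0.1721 0.0307] world [ 0.607  -0.4267  0.086 ]
pos [ 0.4202 -0.2744  0.2064] tilt [ 0.0018 -0.0125] yaw 0.121 q [-0.711  0.166  1.676 -0.009  1.29   0.742]
205 152 161 165 165 167 176 186 183 171 159 159 155 152 147 139 137 132 126 125 128 129 129 128 125 127 124 121 119 120 105  89  84  86  87  83  83  86  84  85  86  88  85  86
210 110 137 149 146 145 141 145 145 142 141 142 139 143 138 138 142 141 140 135 145 144 145 134 135 140 136 122 124 127 127 120 116 119 114 113 110 106 102  96  92  91  90  88
215  99 122 148 150 147 137 142 147 147 148 146 142 143 139 140 145 143 143 177 178 139 138 127 142 145 142 145 146 147 146 142 144 146 151 151 146 143 145 151 146 144 139 140
220 102 132 146 149 144 142 143 141 136 143 142 144 147 144 143 144 148 144 125 124 117 112 120 145 150 150 152 152 145 154 153 148 144 144 145 148 143 142 141 147 147 147 147
225  91 132 143 1
[... 1922 characters left out ...]
  42  40  40  42  42  64 106 108 108 109 110 105  67  38  37  35  31  35  34  33  34  35  34  34  35  33  34  33  37  39  74 107 109 109 109 108 103  62  42  43  44  44  43
285  42  39  40  39  41  83 103 109 110 110 110 101  57  38  35  34  33  32  33  33  33  31  35  35  31  34  32  34  34  38  63 103 110 111 111 108 101  75  42  43  42  42  40
290  41  38  38  37  35  39  42  40  43  70 111 112  64  42  35  33  32  32  32  32  33  35  33  32  34  30  33  32  37  43  69 117 110  67  45  41  40  41  40  43  41  40  43
295  46  40  39  41  40  37  39  40  39  39  63  94  57  39  34  32  30  31  34  34  34  30  30  32  31  33  32  29  40  42  63  95  56  40  39  40  37  40  44  42  43  43  41
```

Run:
```python
from h import *
from scipy.optimize import least_squares
W=manip.get_image("wrist");I=dict(position=[0,0,0],ee_rot=[1,0,0,0])
im=W["img"];g=cv2.cvtColor(im,cv2.COLOR_RGB2GRAY);hs=cv2.cvtColor(im,cv2.COLOR_RGB2HSV)
for z in(-.011,-.006,-.002):
    P=np.array([onz(ray(W,p,I),z) for p in[(262,230),(256.5,235),(252,240),(249.5,245),(247,250),(295,230.),(302,235),(306,240)]])
    f=least_squares(lambda q:np.hypot(P[:,0]-q[0],P[:,1]-q[1])-.016,[0,0]);print(z,f.x,f.cost**.5)
for r in range(90,225,8):print(r,' '.join('%3d/%3d'%(h,s) for h,s,v in hs[r,230:330:8]))
```

```text
-0.011 [ 0.00252343 -0.00101689] 0.0003367597150246063
-0.006 [ 0.00100672 -0.00112627] 0.00045698107685340176
-0.002 [-0.00019905 -0.00121585] 0.0006754830887673718
90  75/  2  90/  4   0/  0  60/  1 100/  4 105/  2  75/  2  90/  2  90/  1  60/  1  75/  2  80/  3  90/  1
98  90/  1  60/  2  90/  5 110/  4  90/  2 105/  2  90/  2  90/  2  70/  3  90/  2  75/  2  75/  2  60/  2
106  90/  4  75/  2  90/  2 120/  1  75/  2  80/  4  70/  4  80/  4  90/  4  30/  1  75/  2  90/  1  90/  1
114  90/  4  90/  1  90/  1  60/  1  75/  2  90/  1  90/  1  75/  2  60/  1  90/  2  60/  2  75/  2  75/  2
122  60/  2  80/  3  90/  1  75/  2   0/  0   0/  0  45/  2  30/  2   0/  0   0/  0   0/  0   0/  0  60/  1
130  75/  2  90/  1  90/  1  60/  1  30/  3  15/  2  23/  4  23/  4  23/  4  20/  6  45/  2  60/  1  45/  2
138  75/  2  90/  1  90/  1  45/  2  30/  2  20/ 27  26/125  15/ 54  25/105  24/  5  19/  9  90/  2  90/  1
146 120/  1  75/  2  60/  1  23/  4  24/  5  28/120  25/126  16/ 54  27/122  23/ 88  20/  6  45/  2  60/  1
154  90/  1  70/  4  60/  2  23/  4  19/ 33  27/122  25/130  15/ 62  27/
[... 199 characters left out ...]
/132  17/ 85  25/127  24/  5  20/ 10   0/  1  60/  1
178  70/  4  30/  1  60/  1  50/  4  26/  8  21/  7  18/  5  18/  5  20/  6  20/ 10  30/  5  60/  1  60/  1
186  90/  1  70/  4  30/  2  75/  3  45/  2  30/  3  21/ 12  21/  8  30/  3  30/  3  90/  1  60/  1  60/  1
194  14/ 25  15/ 25  15/ 30  14/ 25  13/ 24  14/ 25  14/ 29  16/ 29  14/ 24  17/ 27  14/ 28  14/ 26  13/ 20
202  16/ 28  15/ 26  15/ 25  16/ 33  14/ 28  15/ 31  21/ 19  13/ 30  13/ 31  12/ 29  15/ 29  15/ 30  16/ 32
210  11/ 23  17/ 70  18/ 73  18/ 70  18/ 72  18/ 68  17/ 15  18/ 47  17/ 33  17/ 31  15/ 27  17/ 25  10/ 25
218 150/  6  18/ 66  18/ 70  18/ 72  19/ 74  19/ 73  19/ 17  18/ 74  18/ 75  19/ 70  18/ 73  18/ 73  19/ 73
```

```bash
sed -i 's/(15,130,90),(35,255,255));m\[330:\]=0/(20,75,60),(32,255,255));m[225:]=0;m[:,:180]=0;m[:,400:]=0/; s/<75)/<110)/' look.py; python3 look.py
```

```text
plug blob [283.66869919 155.54166667] [263 136  42  40 984]
lock tool [0.037  0.0036 0.0178] world [ 0.4583 -0.2744  0.086 ]
pos [ 0.4209 -0.2738  0.207 ] tilt [ 0.0028 -0.0135] yaw 0.123 q [-0.709  0.166  1.675 -0.009  1.29   0.741]
slot dir tool -3.14 c [0.0378 0.0038] 239
```

```bash
echo '[{"x": 0.018,"y": 0.0024},{"x": 0.0184,"y": 0.0024},{"z": 0.015},{"z": 0.02},{"z": 0.01}]' | python3 steer.py | head -2;  echo '[{},{},{"z": 0.006},{"z": 0.006},{}]' | python3 steer.py; echo '[{"z": 0.006},{"z": 0.006},{}]' | python3 steer.py; python3 st.py
```

```text
clock: 18.72
position: [0.4577, -0.274, 0.1609]
clock: 19.13
position: [0.4574, -0.276, 0.1501]
ee_rot: [0.007, 0.998, 0.061, 0.001]
contact_force: [-0.1, -0.6, -1.9]
width: 0.0109
gripper_force: 59.1
clock: 19.38
position: [0.4581, -0.2764, 0.1378]
ee_rot: [0.007, 0.998, 0.061, 0.002]
contact_force: [0.7, 0.1, -0.6]
width: 0.011
gripper_force: 58.9
[ 0.4581 -0.2764  0.1378] [-0.667  0.267  1.722 -0.01   1.141  0.786] [ 0.0042 -0.0144] 0.011
```

```bash
echo '[{"z": 0.006},{}]' | python3 steer.py; echo '[{"z": 0.006},{}]' | python3 steer.py;echo '[{"z": 0.006},{}]' | python3 steer.py
```

```text
clock: 19.55
position: [0.4581, -0.2766, 0.1319]
ee_rot: [0.007, 0.998, 0.061, 0.002]
contact_force: [1.8, 0.7, -1.5]
width: 0.0107
gripper_force: 58.9
clock: 19.72
position: [0.4581, -0.2766, 0.1259]
ee_rot: [0.007, 0.998, 0.061, 0.001]
contact_force: [1.8, 0.2, -1.8]
width: 0.0105
gripper_force: 58.9
clock: 19.88
position: [0.4581, -0.2766, 0.1199]
ee_rot: [0.007, 0.998, 0.061, 0.001]
contact_force: [2.2, -0.1, -1.4]
width: 0.0109
gripper_force: 58.9
```

```bash
echo '[{"z": 0.008},{"z": 0.008},{}]' | python3 steer.py; echo '[{"z": 0.006},{}]' | python3 steer.py;echo '[{"z": 0.004},{}]' | python3 steer.py;echo '[{"z": 0.003},{}]' | python3 steer.py
```

```text
clock: 20.13
position: [0.4578, -0.2765, 0.103]
ee_rot: [0.007, 0.998, 0.061, 0.001]
contact_force: [1.9, 0.9, -2.6]
width: 0.0108
gripper_force: 58.9
clock: 20.3
position: [0.4579, -0.2769, 0.0977]
ee_rot: [0.007, 0.998, 0.061, 0.001]
contact_force: [1.6, -0.2, -1.7]
width: 0.0106
gripper_force: 59.0
clock: 20.47
position: [0.458, -0.2771, 0.0942]
ee_rot: [0.007, 0.998, 0.061, 0.001]
contact_force: [1.2, 0.1, -2.1]
width: 0.0112
gripper_force: 59.1
clock: 20.63
position: [0.458, -0.2772, 0.0914]
ee_rot: [0.008, 0.998, 0.061, 0.001]
contact_force: [2.3, -0.7, -0.8]
width: 0.0109
gripper_force: 59.2
```

```bash
echo '[{"z": 0.003},{}]' | python3 steer.py;echo '[{"z": 0.003},{}]' | python3 steer.py |head -4
python3 - <<'E'
from rig import manip
s=manip.get_state();print(s["moment"])
E
```

```text
clock: 20.8
position: [0.4581, -0.2774, 0.0908]
ee_rot: [0.008, 0.998, 0.061, 0.002]
contact_force: [-1.9, 2.4, 12.1]
width: 0.011
gripper_force: 61.1
clock: 20.97
position: [0.4582, -0.2775, 0.0906]
ee_rot: [0.008, 0.998, 0.062, 0.002]
contact_force: [-5.7, 5.3, 30.3]
[ 0.9862798   0.94922802 -0.00543339]
```

Seated. Turn clockwise in steps, watching the moment.

```bash
cat > m.py <<'E'
from h import *
s=manip.get_state();T=tcp(s);print("Mz",np.round(s["moment"],3),"F",np.round(s["contact_force"],1),"yaw",round(np.arctan2(T[1,0],T[0,0]),3),"q6",round(s["qpos"][5],3),np.round(s["position"],4))
E
echo '[{"z": -0.003,"rz": 0.1},{"rz": 0.1}]' | python3 steer.py >/dev/null; python3 m.py; echo '[{"rz": 0.1},{}]' | python3 steer.py >/dev/null; python3 m.py;echo '[{"rz": 0.1},{}]' | python3 steer.py >/dev/null; python3 m.py
```

```text
Mz [0.791 0.221 0.076] F [-1.5  4.5 12.5] yaw -0.082 q6 0.991 [ 0.4579 -0.2764  0.0907]
Mz [ 0.864  0.179 -0.009] F [-1.7  4.5 13. ] yaw -0.18 q6 1.089 [ 0.4579 -0.2762  0.0907]
Mz [0.927 0.166 0.473] F [-1.   4.9 12.6] yaw -0.278 q6 1.187 [ 0.4578 -0.2761  0.0907]
```

```bash
echo '[{"rz": 0.05},{}]' | python3 steer.py >/dev/null; python3 m.py; echo '[{"rz": 0.05},{}]' | python3 steer.py >/dev/null; python3 m.py
```

```text
Mz [1.03  0.286 1.024] F [-0.9  5.  13.7] yaw -0.325 q6 1.235 [ 0.4578 -0.276   0.0907]
Mz [1.024 0.31  1.359] F [-0.5  6.3 12.9] yaw -0.374 q6 1.284 [ 0.4578 -0.2759  0.0908]
```

Bound: key_1 is the wrong one. Turn back and draw it.

```bash
echo '[{"rz": -0.12},{"rz": -0.12},{"rz": -0.12},{"rz": -0.12},{}]' | python3 steer.py >/dev/null; python3 m.py; echo '[{"rz": -0.06},{}]' | python3 steer.py >/dev/null; python3 m.py;  echo '[{"rz": -0.05},{}]' | python3 steer.py >/dev/null; python3 m.py
```

```text
Mz [0.502 0.05  0.138] F [-0.5  2.6 11.2] yaw 0.107 q6 0.802 [ 0.4586 -0.2773  0.0907]
Mz [ 0.478 -0.063  0.062] F [-0.5  1.4 10.6] yaw 0.165 q6 0.744 [ 0.4586 -0.2773  0.0908]
Mz [ 0.52  -0.063 -0.069] F [-0.9  2.7 11.1] yaw 0.214 q6 0.695 [ 0.4586 -0.2772  0.0908]
```

```bash
echo '[{"rz": -0.04},{}]' | python3 steer.py >/dev/null; python3 m.py;  echo '[{"rz": 0.06},{"z": -0.01},{"z": -0.01},{}]' | python3 steer.py >/dev/null; python3 m.py
```

```text
Mz [ 0.684  0.007 -0.131] F [-0.3  4.  11.9] yaw 0.253 q6 0.655 [ 0.4585 -0.2768  0.0907]
Mz [ 0.434 -0.196 -0.064] F [0.8 1.7 0.5] yaw 0.194 q6 0.715 [ 0.4582 -0.2768  0.1105]
```

```bash
echo '[{"z": -0.03},{"z": -0.035},{"z": -0.035,"rz": 0.08},{"z": -0.015,"rz": 0.12},{"rz": 0.12}]' | python3 steer.py |head -4
python3 - <<'E'
from h import *
s=manip.get_state();print(go(s,[.5443,.0816,.21],-.133),tcp(s)[:2,2])
E
```

```text
clock: 23.47
position: [0.4589, -0.2771, 0.2284]
ee_rot: [0.01, 0.998, -0.066, 0.005]
contact_force: [0.3, -0.1, -1.3]
(array([ 0.0373, -0.3671,  0.0116]), np.float64(0.001), 'yaw', np.float64(-0.132)) [ 0.00912929 -0.02111425]
```

```bash
echo '[{"x": 0.0037,"y": -0.0367},{"x": 0.0037,"y": -0.0367},{"x": 0.0037,"y": -0.0367},{"x": 0.0037,"y": -0.0367},{"x": 0.0037,"y": -0.0367}]' | python3 steer.py |head -2; echo '[{"x": 0.0037,"y": -0.0367},{"x": 0.0037,"y": -0.0367},{"x": 0.0037,"y": -0.0367},{"x": 0.0037,"y": -0.0367},{"x": 0.0037,"y": -0.0367}]' | python3 steer.py |head -2;echo '[{},{},{}]' | python3 steer.py |head -2;  python3 - <<'E'
from h import *
s=manip.get_state();print(go(s,[.5443,.0816,.093],-.133),tcp(s)[:2,2],s["position"])
E
```

```text
clock: 23.88
position: [0.4983, -0.0945, 0.2209]
clock: 24.3
position: [0.5402, 0.0852, 0.2184]
clock: 24.55
position: [0.5401, 0.0834, 0.2182]
(array([ 0.0039, -0.0008,  0.1252]), np.float64(0.007), 'yaw', np.float64(-0.126)) [ 0.00206185 -0.01669069] [0.54011231 0.08340729 0.21822666]
```

```bash
echo '[{"x": 0.004,"y": -0.001,"z": 0.02,"rz": 0.007},{"z": 0.025},{"z": 0.015},{"z": 0.015},{}]' | python3 steer.py |head -4; echo '[{"z": 0.01},{"z": 0.01},{"z": 0.01},{}]' | python3 steer.py|head -4; echo '[{"z": 0.008},{"z": 0.006},{}]' | python3 steer.py|head -4; python3 m.py
```

```text
clock: 24.97
position: [0.5455, 0.0817, 0.1432]
ee_rot: [0.007, 0.998, -0.068, 0.003]
contact_force: [0.6, 1.9, -1.6]
clock: 25.3
position: [0.5435, 0.0822, 0.1112]
ee_rot: [0.007, 0.998, -0.068, 0.0]
contact_force: [0.4, 1.2, -1.5]
clock: 25.55
position: [0.544, 0.0822, 0.098]
ee_rot: [0.008, 0.998, -0.067, 0.001]
contact_force: [-0.3, 0.7, -1.0]
Mz [ 0.021  0.009 -0.066] F [-0.3  0.7 -1. ] yaw -0.134 q6 1.748 [0.544  0.0822 0.098 ]
```

```bash
echo '[{"z": 0.005},{"z": 0.003},{}]' | python3 steer.py|head -4; echo '[{},{},{}]' | python3 steer.py .036|tail -4; echo '[{"z": -0.025},{"z": -0.03},{"y": -0.035},{"y": -0.035},{}]' | python3 steer.py|head -4; python3 m.py
python3 - <<'E'
from h import *
st=manip.get_state();W=manip.get_image("wrist");cv2.imwrite("pics/last.png",W["img"][:,:,::-1]);s=manip.get_image("side")["img"];cv2.imwrite("pics/last2.png",s[:,:,::-1])
E
```

```text
clock: 25.8
position: [0.5448, 0.0826, 0.091]
ee_rot: [0.008, 0.998, -0.067, 0.002]
contact_force: [0.0, -1.0, -0.4]
ee_rot: [0.007, 0.998, -0.067, 0.003]
contact_force: [-0.4, 1.4, 0.0]
width: 0.0364
gripper_force: 0.0
clock: 26.47
position: [0.556, 0.1581, 0.1469]
ee_rot: [0.005, 0.998, -0.066, 0.004]
contact_force: [1.0, -0.6, 0.1]
Mz [-0.03  -0.023  0.001] F [ 1.  -0.6  0.1] yaw -0.131 q6 1.871 [0.556  0.1581 0.1469]
```

```bash
echo '[{"z": 0.025},{"z": 0.02},{"z": 0.01},{}]' | python3 steer.py|head -4; echo '[{},{},{},{}]' | python3 steer.py 0 60; python3 m.py
```

```text
clock: 26.9
position: [0.5525, 0.1507, 0.0881]
ee_rot: [0.008, 0.998, -0.067, -0.0]
contact_force: [-0.3, -0.2, 0.1]
clock: 27.23
position: [0.5556, 0.1519, 0.0918]
ee_rot: [0.007, 0.998, -0.067, 0.003]
contact_force: [0.7, -0.1, 1.6]
width: 0.0108
gripper_force: 60.3
Mz [-0.147 -0.069  0.024] F [ 0.7 -0.1  1.6] yaw -0.134 q6 1.87 [0.5556 0.1519 0.0918]
```

Grasped the left key. Lift and look with my last picture.

```bash
echo '[{"z": -0.03},{"z": -0.035},{"z": -0.035},{"z": -0.03},{}]' | python3 steer.py|head -4;echo '[{},{}]' | python3 steer.py|head -4
python3 - <<'E'
from h import *
S=manip.get_image("side");s=S["img"][:,:,::-1];st=manip.get_state();p=st["position"];print(p)
T=np.linalg.inv(S["T"])
def pj(x):
    c=T[:3,:3]@x+T[:3,3];q=S["camera_matrix"]@c;return np.round(q[:2]/q[2],1)
ex=np.array([.991,-.131,0]);zo=p[2]-.006;c=np.array([p[0],p[1],zo])
print('collar',pj(c),'edges',pj(c+.016*ex),pj(c-.016*ex));u=pj(c).astype(int)
for d in(.02,.032,.044,.062):print(d,pj(c-[0,0,d]))
cv2.imwrite("pics/k2.png",cv2.resize(s[u[1]-20:u[1]+30,u[0]-30:u[0]+30],(720,600),interpolation=2));print(u[0]-30,u[1]-20)
g=cv2.cvtColor(S["img"],cv2.COLOR_RGB2GRAY)
for r in range(u[1]-3,u[1]+20):print(r,' '.join('%3d'%v for v in g[r,u[0]-14:u[0]+15]))
E
```

```text
clock: 27.65
position: [0.5582, 0.1548, 0.2284]
ee_rot: [0.006, 0.998, -0.067, 0.009]
contact_force: [1.0, 0.3, 0.1]
clock: 27.82
position: [0.5535, 0.1539, 0.2202]
ee_rot: [0.007, 0.998, -0.067, 0.002]
contact_force: [0.3, -0.1, -0.9]
[0.55309324 0.15380191 0.21928726]
collar [272.3 252. ] edges [265.7 250.1] [278.9 253.9]
0.02 [272.4 257.1]
0.032 [272.5 260.1]
0.044 [272.5 263. ]
0.062 [272.6 267.3]
242 232
249  73  74  73  68  62  50  43  40  37  28  13  16  19  16  34  65  77  61  30  12  11  33  44  49  49  59  73  84  86
250  68  67  71  71  66  75  93 101  92  66  41  20  17  16  38  69  73  56  28  12  16  27  34  28  17  26  39  45  59
251  72  68  69  67  68  93 132 160 149 119  75  53  38  37  39  59  64  44  18  10  19  24  25  20  16  18  23  18  24
252  69  69  68  70  73  89 134 164 173 150 105  76  65  56  55  53  52  30  21  12  19  24  24  21  22  20  19  14  21
253  68  72  69  65  68  79 113 155 171 150 115  82  77  80  78  71  65  49  45  34  27  29  36  27  25  15  17  16  15
254  71  75  71  68  71  72  96 130 159 158 127  93  80  84  81  83  80  76  76  58  38
[... 1372 characters left out ...]
  70  77  79  81  83  85  90  94  84  80  75  80  78  77  81  80  59  45  42  44  41  39  40  38  40
267  71  73  70  75  72  77  84  81  78  81  83  88  83  79  78  81  77  77  76  77  58  39  33  43  38  37  38  34  37
268  70  68  67  71  81  84  90  89  83  82  85  80  79  77  81  77  79  79  83  80  64  49  41  39  44  44  40  40  42
269  70  69  71  72  79  81  84  81  85  94  93  83  80  82  79  80  77  78  89  86  67  54  52  55  54  50  47  51  48
270  67  69  70  73  79  79  78  77  75  81  87  82  81  79  78  82  81  77  76  72  59  55  52  52  53  52  49  52  51
271  71  69  71  77  79  83  82  79  76  74  79  80  77  81  80  81  79  67  57  55  52  52  53  53  49  52  53  51  50
```

View pics/k2.png

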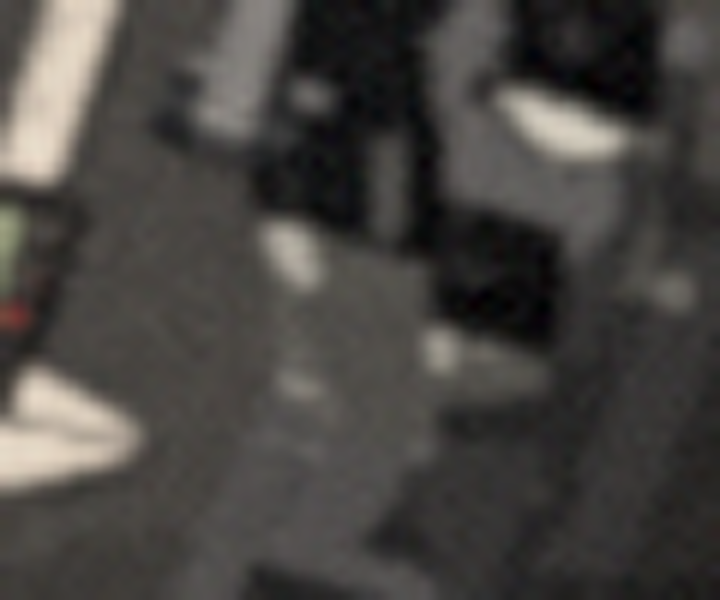

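The picture shows the lifted left key; its blade is no wider than the collar (right edge (430,300)) and has the lower notch glint at (295,385), about 49 mm down: key_2. Take it to the lock.

```bash
echo '[{"rz": -0.12},{"rz": -0.12},{"rz": -0.018},{}]' | python3 steer.py | head -2
python3 - <<'E'
from h import *
s=manip.get_state();print(go(s,[.42,-.276,.207],.124))
E
```

```text
clock: 28.2
position: [0.5534, 0.1538, 0.219]
(array([-0.1846,  0.4102,  0.0185]), np.float64(-0.002), 'yaw', np.float64(0.122))
```

```bash
echo '[{"x": -0.0154,"y": 0.0342,"z": 0.001},{"x": -0.0154,"y": 0.0342,"z": 0.001},{"x": -0.0154,"y": 0.0342,"z": 0.001},{"x": -0.0154,"y": 0.0342,"z": 0.001},{"x": -0.0154,"y": 0.0342,"z": 0.001}]' | python3 steer.py | head -2
echo '[{"x": -0.0154,"y": 0.0342,"z": 0.001},{"x": -0.0154,"y": 0.0342,"z": 0.001},{"x": -0.0154,"y": 0.0342,"z": 0.001},{"x": -0.0154,"y": 0.0342,"z": 0.001},{"x": -0.0154,"y": 0.0342,"z": 0.001}]' | python3 steer.py | head -2
echo '[{"x": -0.0154,"y": 0.0342,"z": 0.001},{"x": -0.0154,"y": 0.0342,"z": 0.001},{},{},{}]' | python3 steer.py | head -2
python3 look.py
python3 - <<'E'
import cv2
g=cv2.cvtColor(cv2.imread("pics/last.png"),cv2.COLOR_BGR2GRAY)
for r in range(220,266,5):print(r,' '.join('%3d'%v for v in g[r,240:312:2]))
E
```

```text
clock: 28.62
position: [0.4978, -0.0265, 0.2173]
clock: 29.03
position: [0.4425, -0.2059, 0.215]
clock: 29.45
position: [0.4212, -0.2758, 0.2139]
plug blob [280.76489362 154.45319149] [261 135  41  40 940]
lock tool [0.037  0.0012 0.0178] world [ 0.4583 -0.2742  0.086 ]
pos [ 0.4212 -0.2758  0.2139] tilt [ 0.0026 -0.0131] yaw 0.121 q [-0.712  0.163  1.66  -0.008  1.307  0.74 ]
slot dir tool -3.114 c [0.0375 0.0012] 218
220 148 147 146 145 145 139 136 144 143 145 147 143 144 141 137 112  88  67  57  60  61  85 102 115 140 137 149 154 151 145 143 144 148 147 143 141
225 143 144 147 146 145 143 139 139 141 137 132 138 185 152  62  49  49  50  48  47  51  48  50  50  73 113 113 110 134 148 137 133 138 138 143 142
230 140 142 144 142 140 141 143 130 151 211 240 243 232 120  50  50  49  46  48  46  47  47  46  44  50  95 126 124 120 115 113 136 146 139 140 143
235 134 140 138 143 145 141 172 234 240 239 238 239 220  98  48  48  47  48  47  46  46  46  44  45  46  75 122 125 125 168 215 173 126 144 148 138
240 140 137 137 137 141 186 236 239 238 238 238 237 186  63  47  44  45  45  46  45  44  46  43  43  43  59 108 123 123 123 125 122 123 125 136 138
245 142 140 139 142 195 236 238 238 237 218 142 123  86  47  47  49  48  51  50  50  49  49  47  49  46  47 101 123 122 123 124 123 124 129 131 137
250 129 131 130 140 192 202 139 142 162 146 121 112  65  49  53  54  56  56  55  52  53  51  51  50  49  46  73 114 117 118 118 120 125 129 142 141
255 135 137 140 142 132 123 129 128 130 130 127 101  52  47  54  55  58  59  58  57  55  54  51  48  48  42  51  95 110 111 112 111 115 128 137 138
260 129 113 111 110 112 113 128 130 129 131 126  90  46  49  51  53  58  57  57  50  48  46  39  41  38  39  43  84 108 109 110 110 107 109 112 109
265  47  46  47  45  57 109 126 128 129 130 121  73  43  45  49  52  45  41  40  39  38  40  38  37  38  38  42  71 107 110 109 109 109  93  49  45
```

```bash
echo '[{"x": 0.017,"y": 0.0012},{"x": 0.0169,"y": 0.0012,"z": 0.01},{"z": 0.02},{"z": 0.02},{"z": 0.01}]' | python3 steer.py | head -2;  echo '[{"z": 0.005},{"z": 0.006},{"z": 0.006},{}]' | python3 steer.py|head -4; echo '[{"z": 0.006},{"z": 0.006},{}]' | python3 steer.py|head -4; echo '[{"z": 0.006},{"z": 0.006},{}]' | python3 steer.py|head -4;python3 m.py
```

```text
clock: 29.92
position: [0.4557, -0.2729, 0.1533]
clock: 30.25
position: [0.4561, -0.2748, 0.1368]
ee_rot: [0.007, 0.998, 0.062, 0.002]
contact_force: [0.8, -0.5, -1.4]
clock: 30.5
position: [0.456, -0.2756, 0.1248]
ee_rot: [0.007, 0.998, 0.062, 0.002]
contact_force: [1.3, 0.4, -1.8]
clock: 30.75
position: [0.456, -0.2758, 0.1126]
ee_rot: [0.007, 0.998, 0.062, 0.001]
contact_force: [2.5, 0.6, -1.5]
Mz [ 0.085 -0.381  0.05 ] F [ 2.5  0.6 -1.5] yaw 0.124 q6 0.784 [ 0.456  -0.2758  0.1126]
```

```bash
echo '[{"z": 0.008},{"z": 0.006},{}]' | python3 steer.py|head -4;echo '[{"z": 0.005},{}]' | python3 steer.py|head -4;echo '[{"z": 0.003},{}]' | python3 steer.py|head -4;python3 m.py
```

```text
clock: 31.0
position: [0.4559, -0.2758, 0.0984]
ee_rot: [0.007, 0.998, 0.062, 0.001]
contact_force: [1.9, -0.2, -1.9]
clock: 31.17
position: [0.4559, -0.2761, 0.0939]
ee_rot: [0.007, 0.998, 0.062, 0.001]
contact_force: [1.5, 0.4, -1.7]
clock: 31.33
position: [0.456, -0.2764, 0.0927]
ee_rot: [0.008, 0.998, 0.062, 0.001]
contact_force: [-1.5, 1.0, 5.2]
Mz [0.25  0.055 0.016] F [-1.5  1.   5.2] yaw 0.124 q6 0.784 [ 0.456  -0.2764  0.0927]
```

Seated at 5 N. Press slightly more and turn clockwise.

```bash
echo '[{"z": 0.001,"rz": 0.1},{"rz": 0.1},{"rz": 0.1},{}]' | python3 steer.py >/dev/null; python3 m.py; echo '[{"rz": 0.1},{"rz": 0.1},{}]' | python3 steer.py >/dev/null; python3 m.py;echo '[{"rz": 0.1},{}]' | python3 steer.py >/dev/null; python3 m.py
```

```text
Mz [ 0.61   0.061 -0.01 ] F [-1.9  2.9 11. ] yaw -0.18 q6 1.087 [ 0.456  -0.2755  0.0926]
Mz [ 0.805 -0.061 -0.002] F [ 0.1  4.  11. ] yaw -0.38 q6 1.287 [ 0.4562 -0.275   0.0926]
Mz [ 0.848 -0.032  0.035] F [-1.1  4.4 10.4] yaw -0.48 q6 1.387 [ 0.4563 -0.2749  0.0926]
```

```bash
echo '[{"rz": 0.1},{}]' | python3 steer.py >/dev/null; python3 m.py
```

```text
Mz [ 0.833 -0.111  0.028] F [-0.7  4.9  9.9] yaw -0.58 q6 1.487 [ 0.4564 -0.2751  0.0925]
```

It turns. Go on to the stop.

```bash
echo '[{"rz": 0.1},{"rz": 0.1},{"rz": 0.1},{"rz": 0.1},{"rz": 0.1}]' | python3 steer.py >/dev/null; python3 m.py; echo '[{"rz": 0.1},{"rz": 0.1},{"rz": 0.1},{}]' | python3 steer.py >/dev/null; python3 m.py; echo '[{"rz": 0.08},{}]' | python3 steer.py >/dev/null; python3 m.py
```

```text
Mz [ 1.453 -0.473  0.126] F [ 2.1  8.3 11.7] yaw -1.082 q6 1.989 [ 0.4571 -0.2739  0.0926]
Mz [ 1.479 -0.678 -0.04 ] F [ 3.3  7.9 10.4] yaw -1.381 q6 2.287 [ 0.4581 -0.2738  0.0926]
Mz [ 1.431 -1.063  0.069] F [5.  7.6 8.9] yaw -1.46 q6 2.366 [ 0.459  -0.2743  0.0927]
```

```bash
echo '[{"rz": 0.05},{}]' | python3 steer.py >/dev/null; python3 m.py; echo '[{"rz": 0.04},{}]' | python3 steer.py >/dev/null; python3 m.py; echo '[{"rz": 0.04},{}]' | python3 steer.py >/dev/null; python3 m.py
```

```text
Mz [ 1.489 -1.237  0.479] F [6.7 7.9 7.5] yaw -1.508 q6 2.415 [ 0.4593 -0.2744  0.0927]
Mz [ 1.501 -1.193  0.853] F [5.9 7.8 8.7] yaw -1.546 q6 2.453 [ 0.4594 -0.2744  0.0927]
Mz [ 1.538 -1.332  1.284] F [6.5 8.3 8.1] yaw -1.585 q6 2.492 [ 0.4594 -0.2744  0.0927]
```

Stop reached. Back to mid-play, relieve side force, draw up.

```bash
echo '[{"rz": -0.1},{"x": -0.0034,"y": -0.0037,"rz": -0.07},{}]' | python3 steer.py >/dev/null; python3 m.py; echo '[{"z": -0.01},{"z": -0.01},{}]' | python3 steer.py >/dev/null; python3 m.py
```

```text
Mz [0.194 0.133 0.014] F [0.1 1.3 9. ] yaw -1.412 q6 2.331 [ 0.4602 -0.273   0.0925]
Mz [-0.038  0.074  0.019] F [-0.2  0.4 -0.9] yaw -1.416 q6 2.333 [ 0.4599 -0.273   0.1127]
```

```bash
echo '[{"z": -0.03},{"z": -0.035},{"z": -0.035},{"z": -0.005,"rz": -0.12},{"rz": -0.12}]' | python3 steer.py |head -4; echo '[{"rz": -0.12},{"rz": -0.12},{"rz": -0.12},{"rz": -0.12},{"rz": -0.12}]' | python3 steer.py |head -2; echo '[{"rz": -0.12},{"rz": -0.12},{"rz": -0.12},{"rz": -0.085},{}]' | python3 steer.py |head -2
python3 - <<'E'
from h import *
s=manip.get_state();print(go(s,[.5556,.1519,.215],-.133),tcp(s)[:2,2])
W=manip.get_image("wrist")["img"];hs=cv2.cvtColor(W,cv2.COLOR_RGB2HSV)
S=manip.get_image("side");T=np.linalg.inv(S["T"]);
def pj(x):
    c=T[:3,:3]@np.array(x)+T[:3,3];q=S["camera_matrix"]@c;return q[:2]/q[2]
g=cv2.cvtColor(S["img"],cv2.COLOR_RGB2HSV);x,y=pj([.4595,-.275,.086]).astype(int);print(x,y)
for r in range(y-6,y+7):print(' '.join('%3d'%(v[2] if v[1]>90 else 0) for v in g[r,x-10:x+11]))
E
```

```text
clock: 34.58
position: [0.4603, -0.2719, 0.2191]
ee_rot: [0.005, 0.833, -0.552, 0.009]
contact_force: [-0.9, -0.3, -1.4]
clock: 35.0
position: [0.4584, -0.2706, 0.2154]
clock: 35.42
position: [0.4584, -0.2706, 0.2154]
(array([ 0.0416, -0.4315, -0.0054]), np.float64(0.003), 'yaw', np.float64(-0.13)) [ 0.00278984 -0.0143909 ]
329 174
  0   0   0   0   0   0   0   0   0   0   0   0   0   0   0   0   0   0   0   0   0
  0   0   0   0   0   0   0   0   0   0   0   0   0   0   0   0   0   0   0   0   0
  0   0   0   0   0   0   0   0   0   0   0   0   0   0   0   0   0   0   0   0   0
  0   0   0   0   0   0   0   0   0   0   0   0   0   0   0   0   0   0   0   0   0
  0   0   0   0   0   0   0 168 181 163 113  89  93  97  92   0   0   0   0   0   0
  0   0   0   0   0   0 172 200 207 178 116  95 119 124 107  94   0   0   0   0   0
  0   0   0   0   0   0 183 208 210 177 117  95 154 172 138 103   0   0   0   0   0
  0   0   0   0   0   0 191 206 213 181 109  86 159 199 179 133  95   0   0   0   0
  0   0   0   0   0   0   0 201 207 186 124  78 144 197 191 151 104   0   0   0   0
  0   0   0   0   0   0   0   0 195 182 125  83 129 181 170 125   0   0   0   0   0
  0   0   0   0   0   0   0   0   0   0   0   0   0   0   0   0   0   0   0   0   0
  0   0   0   0   0   0   0   0   0   0   0   0   0   0   0   0   0   0   0   0   0
  0   0   0   0   0   0   0   0   0   0   0   0   0   0   0   0   0   0   0   0   0
```

The slot now runs across the box: lock turned. Hang key_2 back in the left notch.

```bash
echo '[{"x": 0.0038,"y": -0.0392},{"x": 0.0038,"y": -0.0392},{"x": 0.0038,"y": -0.0392},{"x": 0.0038,"y": -0.0392},{"x": 0.0038,"y": -0.0392}]' | python3 steer.py |head -2; echo '[{"x": 0.0038,"y": -0.0392},{"x": 0.0038,"y": -0.0392},{"x": 0.0038,"y": -0.0392},{"x": 0.0038,"y": -0.0392},{"x": 0.0038,"y": -0.0392}]' | python3 steer.py |head -2;echo '[{"x": 0.0038,"y": -0.0392},{},{},{}]' | python3 steer.py |head -2;  python3 - <<'E'
from h import *
s=manip.get_state();print(go(s,[.5556,.1519,.093],-.133),tcp(s)[:2,2],s["position"])
E
```

```text
clock: 35.93
position: [0.5033, -0.0773, 0.213]
clock: 36.35
position: [0.5478, 0.1148, 0.2103]
clock: 36.68
position: [0.5563, 0.151, 0.2093]
(array([-0.0014, -0.0026,  0.1163]), np.float64(0.002), 'yaw', np.float64(-0.131)) [ 0.00268153 -0.01597729] [0.55633585 0.15102817 0.20933737]
```

```bash
echo '[{"x": -0.001,"y": -0.0026,"z": 0.02},{"z": 0.025},{"z": 0.015},{"z": 0.01},{}]' | python3 steer.py |head -4; echo '[{"z": 0.01},{"z": 0.01},{"z": 0.01},{}]' | python3 steer.py|head -4; echo '[{"z": 0.008},{"z": 0.006},{}]' | python3 steer.py|head -4; python3 m.py
```

```text
clock: 37.1
position: [0.555, 0.1515, 0.1378]
ee_rot: [0.008, 0.998, -0.067, 0.001]
contact_force: [0.2, 0.6, -1.6]
clock: 37.43
position: [0.5549, 0.1519, 0.1075]
ee_rot: [0.008, 0.998, -0.066, 0.0]
contact_force: [-0.7, 0.3, -1.6]
clock: 37.68
position: [0.5556, 0.1521, 0.0943]
ee_rot: [0.008, 0.998, -0.065, 0.001]
contact_force: [0.7, 0.2, -1.6]
Mz [-0.002  0.066  0.012] F [ 0.7  0.2 -1.6] yaw -0.131 q6 1.867 [0.5556 0.1521 0.0943]
```

```bash
echo '[{"z": 0.002},{"z": 0.001},{}]' | python3 steer.py|head -4; echo '[{},{},{}]' | python3 steer.py .036|tail -2; echo '[{"z": -0.02},{"z": -0.03},{"z": -0.04},{"x": -0.04,"z": -0.02},{"x": -0.04}]' | python3 steer.py|head -2; echo '[{"x": -0.04},{"x": -0.04},{},{},{}]' | python3 steer.py|head -4
python3 - <<'E'
from h import *
S=manip.get_image("side");a=cv2.imread("pics/side0.png");b=S["img"][:,:,::-1];T=manip.get_image("top")["img"][:,:,::-1];t=cv2.imread("pics/top0.png")
for nm,u,v in(("side",a,b),("top",t,T)):
    d=cv2.medianBlur(cv2.absdiff(u,v).max(2),3)>45
    n,l,s,c=cv2.connectedComponentsWithStats(d.astype(np.uint8));print(nm,[(x[:5].tolist()) for x in s[1:] if x[4]>12])
# bows in side image
g=cv2.cvtColor(b,cv2.COLOR_BGR2GRAY);g0=cv2.cvtColor(a,cv2.COLOR_BGR2GRAY)
for nm,G in(("now",g),("then",g0)):
    m=(G[225:290,255:305]<32).astype(np.uint8);n,l,s,c=cv2.connectedComponentsWithStats(m);print(nm,[(x.tolist(),np.round(q,1).tolist()) for x,q in zip(s[1:],c[1:]) if x[4]>25])
    m=(G[225:290,255:305]>150).astype(np.uint8);n,l,s,c=cv2.connectedComponentsWithStats(m);print(' collar',[(np.round(q,1).tolist()) for x,q in zip(s[1:],c[1:]) if x[4]>4])
E
```

```text
clock: 37.93
position: [0.5566, 0.1523, 0.0927]
ee_rot: [0.007, 0.998, -0.065, 0.002]
contact_force: [-1.4, -0.9, -2.1]
width: 0.0363
gripper_force: 0.0
clock: 38.6
position: [0.4843, 0.1646, 0.2059]
clock: 39.02
position: [0.4012, 0.1746, 0.2012]
ee_rot: [0.007, 0.998, -0.065, 0.004]
contact_force: [0.7, -0.1, 1.2]
side [[390, 0, 170, 142, 7131], [457, 0, 79, 32, 782], [459, 35, 4, 13, 24], [454, 65, 3, 7, 14], [336, 91, 68, 75, 2681], [390, 109, 7, 7, 43], [408, 113, 84, 38, 912], [288, 133, 26, 20, 274], [467, 138, 10, 4, 20], [352, 142, 52, 40, 1549], [476, 145, 5, 7, 22], [407, 151, 9, 7, 50], [310, 153, 10, 45, 194], [303, 173, 5, 5, 18], [326, 172, 6, 7, 22], [335, 175, 6, 25, 90], [284, 176, 28, 22, 297], [343, 194, 12, 13, 110], [332, 206, 12, 16, 78], [475, 220, 25, 10, 106], [329, 222, 41, 48, 895], [403, 230, 123, 60, 3889], [515, 234, 3, 8, 15], [534, 236, 14, 35, 241], [478, 266, 82, 94, 4418], [331, 270, 13, 11, 81], [425, 282, 6, 11, 45], [426, 287, 48, 22, 485]]
top [[304, 200, 79, 44, 1131], [380, 205, 9, 18, 73], [359, 223, 6, 4, 15], [341, 245, 12, 12, 63], [77, 2
[... 173 characters left out ...]
 343, 6, 4, 16], [513, 349, 47, 32, 736], [233, 353, 28, 16, 231], [268, 354, 36, 20, 621], [530, 366, 30, 54, 1129], [158, 372, 4, 6, 16], [465, 372, 57, 28, 535], [274, 380, 56, 40, 1311], [105, 385, 7, 8, 50], [101, 385, 69, 35, 905], [193, 387, 70, 33, 1391], [90, 403, 9, 17, 128], [261, 403, 14, 17, 162], [427, 405, 48, 15, 297], [311, 410, 22, 10, 120]]
now [([30, 6, 12, 10, 65], [35.2, 11.1]), ([20, 26, 14, 10, 72], [26.9, 30.3]), ([10, 47, 13, 11, 71], [16.3, 52.2])]
 collar [[33.8, 17.3], [25.2, 36.4], [14.3, 58.2]]
then [([29, 6, 13, 10, 74], [35.3, 10.9]), ([20, 25, 13, 12, 75], [26.5, 30.7]), ([10, 46, 13, 12, 74], [16.0, 52.4])]
 collar [[33.8, 17.3], [25.1, 37.2], [14.4, 58.9]]
```

All three keys hang as at the start, the cover is shut, the slot is turned and the bystanders are unmoved. Hand in.

```bash
python3 -c "
from rig import manip
print(manip.sign_off())"
```

```text
the job is handed in; nothing more can be done
None
```

I pressed the cover shut, turned the lock to its stop with key_2 (key_1 bound partway), and hung both keys back in the rack. The job was handed in at about 39 s; no verdict was returned, but my last camera check showed the keys where they started, the cover shut and nothing else moved. Early on I drove the last joint onto its -2.7 rad limit, reading -2.7037, and later pressed the +2.7 limit (2.704) to undo the tilt that caused; neither was flagged, but it could count as passing a joint range.

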